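# Butt a capped tube in its welding fixture and clamp it to the set force

### The arm

A 6-joint arm with a two-finger parallel gripper is mounted at the origin on the work surface. World frame = base frame: x ahead of the robot, y to its left, z up, the work surface at z = 0. Lengths are in m, angles in rad, forces in N, time in s.
With the tool pointing down it reaches from about 0.275 to 0.975 m from the base axis. Payload 8.4 kg.
Tool frame: the origin (TCP) lies at the very end of the fingers, on their centre line; the grasp point (between the pads) lies 19 mm behind it; z points along the fingers, y is the line along which they close (so a half turn about z gives the same grasp; the last joint's range is limited). The gripper opens to 92 mm and grips with 3 to 60 N. Pads are 20 mm wide; open, the fingers measure 128 mm over their backs; the gripper's body (75 mm by 189 mm) begins 69 mm behind the grasp point.
Start: joints at [1.133, 0.353, 1.633, -0, 1.155, -0.002], TCP at [0.264, 0.567, 0.179] pointing down, gripper open.
Joint ranges: [-2.63, 2.63], [-0.92, 2.1], [0.06, 2.66], [-1.3, 4.44], [0, 2.69], [-3.02, 3.02]. Speed limits (rad/s): [2.22, 2.22, 2.79, 3.14, 3.14, 3.14].

### API

Orientations are given as a unit quaternion [w, x, y, z].
In Python, from rig import bot, vision, order gives the robot as it stands.
- The arm moves only by the tool apply_moves, never from a script. Its argument "series" is a list of rows, each an object of numbers: "gripper": the opening, from 0 (shut) to 1 (fully open); "x", "y", "z": the shift along the tool's x, y, z in m; "ax", "ay", "az": the turn, a rotation vector about the tool's x, y, z in degrees. A call has 1 to 5 rows; each row is the pose to reach, as a shift and turn from the pose commanded when the call began, along the tool's axes at that moment; what a row does not reach only later rows make up. A row lasts 1/12 s, in which the tool goes at most 41.7 mm and 7.16 degrees, less where a joint would pass 70% of its speed; a pose out of reach is approached as far as the arm can. A call with a gripper value outside its range is refused whole. The fingers move at their own pace and stop on an object; "grip_force" is the grip in N (left out, the last holds). Time passes only in rows, so rows that repeat a pose let the fingers close. It gives the time, the measured TCP pose, the force, the opening and the grip force at its end, in the units of the state.
- bot.get_obs(): the state, without advancing time (a new reading comes with each control period).
- vision.read_camera(name): name is "scene" or "top"; returns the picture (400x640x3 uint8, red, green, blue); there is no depth.
- vision.camera_params(name): a dict with "K" (3x3 intrinsics, pixels), "rvec" (rotation vector, rad) and "tvec" (3), from world to camera coordinates, as OpenCV has them. Camera axes: x right, y down, z forward; pixel columns grow to the right and rows downward; lengths in m; the calibration is good to about 2 mm. A picture is of the moment at which its call begins. camera_params takes no time and is no camera call.
- order.sign_off(): hands the job in; it is judged then, once.
The state is a dict: "time_s": time; "joints": joint angles; "qd": joint speeds; "effort": joint torques, N m; "tcp_pos": TCP position; "orientation": TCP orientation; "force": force on the tool from outside, world axes, zero at the start; "ft_torque": the same for the moment, N m; "opening": finger opening in m; "gripper_force": force on a finger pad.
Only numpy, scipy, OpenCV 4.12 (cv2) and the standard library are available. Lean on these libraries where they do the work, as an engineer would, in place of code of your own. Each camera call takes 0.05 s, during which the arm holds its last target. There are 200 camera calls.

### The job

Slide the capped tube along its cradle, gently, until its end is butted against the end stop. Then turn the clamp's T-handle clockwise until the indicator tab pops out of the side of the clamp head, and stop right there, because squeezing harder dents the thin tube. Leave the tube clamped against the stop and the other things on the bench where they are.

Things in the scene. Friction and masses are not known exactly. Their poses are not given: they have to be found in the camera images.
- fixture: Fixture fixed to the bench: base plate 200 x 215 x 12 mm, an angle-iron V-cradle (90 deg, rims 65 mm apart) along its y axis from y = -70 mm (stop end) to +95 mm, and a grey C-frame screw clamp. Origin on the bench under the V at mid-plate. Column at x +85, y -30 mm; arm 128 to 158 mm high; round head of 52 mm diameter, 120 to 169 mm high, at x 0, y -30 mm. Only the T-handle is higher.
- stop: Upright steel end stop across the cradle's -y end, 62 mm wide, up to 72 mm high. Origin on its face that looks to +y, at bench height (fixture x 0, y -70 mm). A steady push of 5 to 15 N butts the tube against it; above 45 N is ramming: come onto it at 20 mm/s or slower.
- home (a point): Point fixed to the fixture where the tube's centre lies when it is fully butted against the stop (fixture x 0, y +40 mm, 60 mm above the bench); axes as the fixture's.
- tube: The work: thin-wall steel tube, flat closed ends, 42 mm diameter, 220 mm long, 0.4 kg, lying in the cradle, top 81 mm above the bench. Origin at its centre, length along y. Starts 14 to 40 mm short of the stop; slides towards the fixture's -y at 2 to 6 N. Its +y end always stands out 55 mm or more past the cradle, 25 mm clear of the base plate: grip it there from above or push its end face.
- handle (a point): Middle of the T-handle: level bar 100 x 14 mm, 18 mm high, flat sides, on the vertical 14 mm screw, about 0.22 m above the bench, 30 mm or more free below. x along the bar, z up. Clockwise from above tightens. It sinks 1.27 mm a rad (8 mm a turn) until the foot touches the tube, then keeps its height. Takes 0.16 N m free, 0.25 N m at the set force; stays where left.
- foot: The screw's swivel foot, a steel disc 32 mm across that presses on the tube; goes up and down, does not turn. Origin at the centre of its underside. It starts 1 to 4 mm above the tube; after it touches, the clamp's springs load up over about 1.5 rad of handle turn to the set force. In all 2 to 5 rad from the start, not known beforehand.
- tab (a joint): Indicator tab, a flat brass tongue 20 mm wide, 8 mm thick in a slot on the head's -y side, 144 mm high. Value: how far out, m: 0 held in, 0.016 popped. It springs out at once when the clamp's force on the tube reaches about 60 N, and stays out. 1/8 turn (0.75 rad) more gives 85 N, which dents the tube. It does not feel the hand: pressing down on the handle adds to the squeeze.
- tab_tip (a point): Centre of the tab's outer end, which stands about 0 mm out of the head when held in and 16 mm when popped out, along the fixture's -y.
- bushing: Bystander: thick-walled rusty steel bushing standing on the bench, 64 mm diameter, 24 mm bore, 55 mm high, 0.9 kg. Origin under its centre.
- flatbar: Bystander: steel flat-bar offcut 160 x 40 x 12 mm lying on the bench. Origin under its centre, length along x.
- cclamp: Bystander: steel locking C-clamp pliers lying on the bench, about 280 x 115 x 16 mm. Origin on the bench near its pivot; jaws towards its x, handles towards -x.
Things that resemble listed ones, but are neither listed nor needed, are in the scene too. There is more than one size of the tube; the job needs the largest.

How it is judged:
On the way, in this order (a step that is already met when the one before it is completed fails the run):
1. the tube lies in the cradle with its end against the stop (within 2.5 mm), not yet clamped (distance between tube and home below 0.0025 m and contact force between foot and tube below 10 N), for 0.2 s.
2. the indicator tab has popped out (over 10 mm), with the tube against the stop and clamped with over 45 N (value of joint tab above 0.01 m and distance between tube and home below 0.003 m and contact force between foot and tube above 45 N), for 0.2 s.
At the end, for the whole second after the job is handed in: The tube rests in the cradle against the stop (centre within 3 mm of home), clamped by the foot with 45 to 85 N, the indicator tab standing out more than 10 mm (all of step 2 and contact force between foot and tube below 85 N and linear speed of tube below 0.01 m/s); the robot touches nothing.
It fails at once if the clamp's force on the tube goes over 85 N and dents it (contact force between foot and tube above 85 N).
It fails at once if the tube is rammed against the stop with more than 45 N (contact force between tube and stop above 45 N).
It fails at once if the bushing, flat bar or locking clamp is moved by more than 20 mm (distance of any of bushing, flatbar, cclamp from where it was at the start of the episode above 0.02 m).
It also fails if it takes over 67 s, if anything falls off the work surface, if the arm or the gripper's body presses on something with over 40 N, if the wrist force passes 120 N, or if a joint passes its speed limit or range.

## Working session

There is one attempt and no reset: what is moved stays moved. The work goes in short steps, Python scripts to look and compute and a tool call to move; the robot and the scene stay as the last step left them, time stands still between calls to the robot, and variables do not carry over. Pictures are saved under pics/ and viewed, at most 10 in all, crops included, and the job is handed in when it is done.

Besides the shell and the picture viewer there is one more tool, called after ">>>" by a JSON object that holds its "fn" and its "kwargs". apply_moves: Moves the arm, as the interface text tells. Its arguments: {"type":"object","properties":{"series":{"type":"array"},"grip_force":{"type":"number"}},"required":["series"]}

```bash
mkdir -p pics; ls; python3 - <<'E'
from rig import bot, vision
import cv2
print({k:v for k,v in bot.get_obs().items()})
for n in("scene","top"):
    cv2.imwrite(f"pics/{n}0.png",cv2.cvtColor(vision.read_camera(n),cv2.COLOR_RGB2BGR))
    print(vision.camera_params(n))
E
```

```text
pics
{'time_s': 0.0, 'joints': array([ 1.13260959e+00,  3.53629504e-01,  1.63413849e+00,  2.81713316e-06,
        1.15515894e+00, -2.41573535e-03]), 'qd': array([ 6.67881014e-05,  8.71470131e-04,  4.53984590e-04, -6.91556845e-04,
        1.29613654e-03, -2.55361164e-04]), 'effort': array([ 1.36006038e-03, -5.93841326e+01, -3.34223449e+01,  6.98177679e-02,
        2.32087914e-02, -1.18250073e-04]), 'tcp_pos': array([0.26360036, 0.56610438, 0.17867349]), 'orientation': array([-1.47042389e-04,  2.16166112e-01,  9.76356373e-01, -6.50732303e-04]), 'force': array([-0.05353849, -0.16939328,  1.08177338]), 'ft_torque': array([-0.00194249,  0.00987216,  0.02829615]), 'gripper_force': 0.0, 'opening': 0.09166001162999926}
{'K': array([[513.23588992,   0.        , 318.81568294],
       [  0.        , 513.23588992, 198.45222938],
       [  0.        ,   0.        ,   1.        ]]), 'rvec': array([ 1.68380736,  1.62119152, -0.84657012]), 'tvec': array([-0.05285837, -0.19903036,  2.09142635])}
{'K': array([[503.66051971,   0.        , 313.87541077],
       [  0.        , 503.66051971, 196.77053807],
       [  0.        ,   0.        ,   1.        ]]), 'rvec': array([ 2.18946766, -2.17975469,  0.07766112]), 'tvec': array([0.0342729 , 0.52669311, 1.55415956])}
```

View pics/scene0.png

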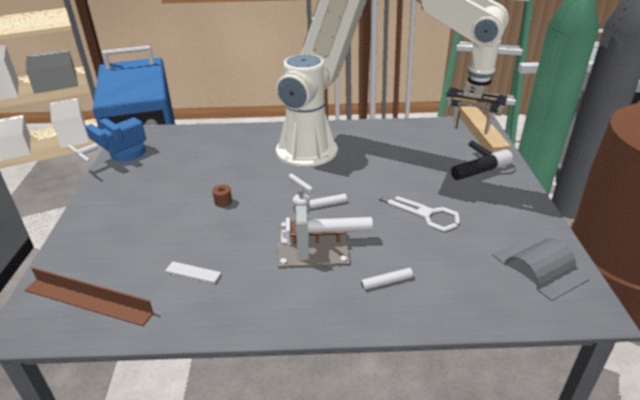

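View pics/top0.png

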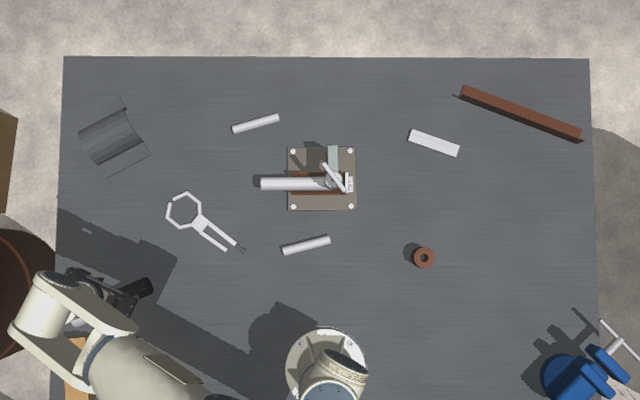

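The scene view shows the cradle tube at (340,225), with the head and T-handle at (300,190). There are three tube candidates:
- **Cradle tube:** scene (340,225), top (290,184).
- **Loose tube:** scene (387,279), top (255,124).
- **Loose tube:** scene (327,201), top (305,245).

The one in the cradle is the largest, so I'm choosing it and checking it in close crops.

```bash
python3 - <<'E'
import cv2
a=cv2.imread("pics/scene0.png")[165:275,265:385];b=cv2.imread("pics/top0.png")[135:220,250:370]
cv2.imwrite("pics/c1.png",cv2.resize(a,None,fx=6,fy=5.4,interpolation=cv2.INTER_CUBIC) if 0 else cv2.resize(a,(600,550),interpolation=cv2.INTER_CUBIC))
cv2.imwrite("pics/c2.png",cv2.resize(b,(720,510),interpolation=cv2.INTER_CUBIC))
E
```

```text
(no output)
```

View pics/c1.png

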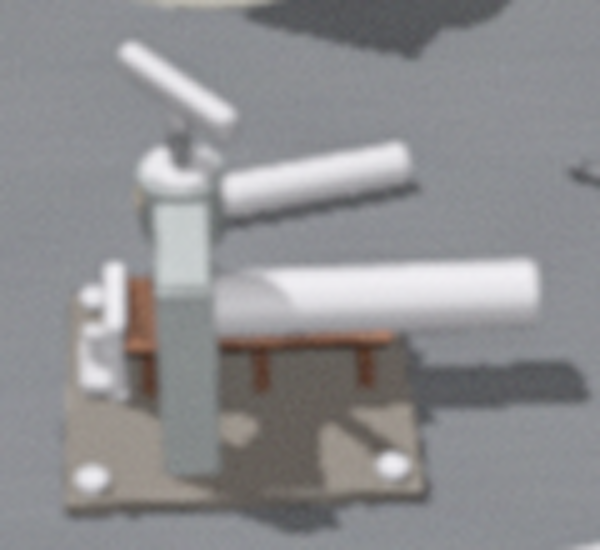

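View pics/c2.png

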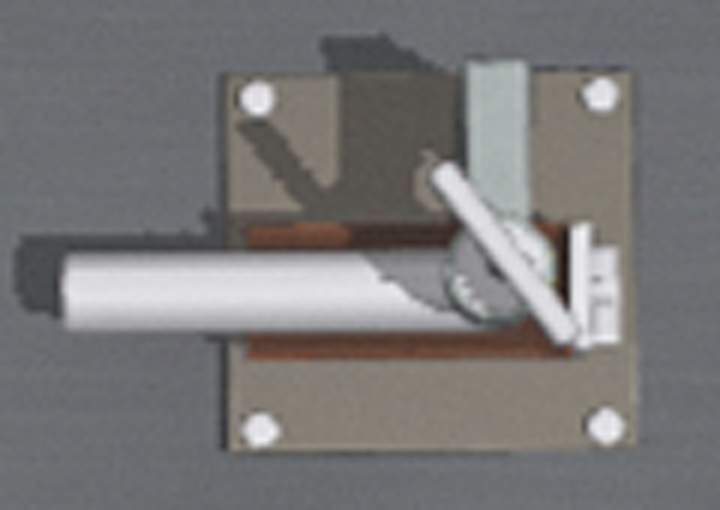

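The crops show the large tube's free end at scene crop (533,290) and top crop (65,292). The bar runs from (128,50) to (230,118) in scene and from (443,170) to (568,335) in top. The plate corners and the stop (face near top-crop x=570) are also clear.

```bash
cat > h.py <<'E'
import numpy as np, cv2
from rig import bot, vision
P={}
for n in("scene","top"):
    c=vision.camera_params(n);R=cv2.Rodrigues(c["rvec"])[0];P[n]=(c["K"],R,np.array(c["tvec"]))
def tri(s,t):
    A=[P[n][0]@np.c_[P[n][1],P[n][2]] for n in("scene","top")]
    X=cv2.triangulatePoints(A[0],A[1],np.array(s,float).reshape(2,1),np.array(t,float).reshape(2,1)).ravel();return X[:3]/X[3]
def atz(n,p,z):
    K,R,t=P[n];d=R.T@np.linalg.solve(K,[p[0],p[1],1.]);o=-R.T@t;return o+d*(z-o[2])/d[2]
def proj(n,X):
    K,R,t=P[n];q=K@(R@np.asarray(X,float)+t);return q[:2]/q[2]
S=lambda x,y:(265+x/5-.4,165+y/5-.4)
T=lambda x,y:(250+x/6-.42,135+y/6-.42)
E
python3 - <<'E'
from h import *
np.set_printoptions(precision=4,suppress=True)
a=tri(S(128,50),T(443,170));b=tri(S(230,118),T(568,335));print("bar ends (paired A)",a,b, (a+b)/2,np.hypot(*(a-b)[:2]))
a=atz("top",T(443,170),.226);b=atz("top",T(568,335),.226);print("top@.226",a,b,(a+b)/2,np.hypot(*(a-b)[:2]),np.degrees(np.arctan2(*(a-b)[1::-1])))
e=tri(S(535,290),T(65,292));print("tube end",e)
for z in(.06,):print("end top@",atz("top",T(64,292),z))
C=[atz("top",T(*p),.012) for p in((228,73),(633,73),(636,450),(228,450))];print(C, np.mean(C,0))
B=[atz("top",T(*p),.016) for p in((257,98),(600,95),(606,427),(261,430))];print("bolts mean",np.mean(B,0))
print("stop face top",atz("top",T(570,285),.072), "end scene@.06",atz("scene",S(535,290),.06))
for p in((65,250),(65,333),(370,250)):print("tube edges",atz("top",T(*p),.06))
E
```

```text
bar ends (paired A) [ 0.5996 -0.0153  0.2712] [ 0.5353 -0.0162  0.1807] [ 0.5674 -0.0158  0.226 ] 0.06432950899471408
top@.226 [0.6042 0.0109 0.226 ] [ 0.5293 -0.0459  0.226 ] [ 0.5668 -0.0175  0.226 ] 0.09399599493453845 37.14704758313393
tube end [0.5642 0.2008 0.0605]
end top@ [0.5642 0.2002 0.06  ]
[array([0.6851, 0.1204, 0.012 ]), array([ 0.6861, -0.0929,  0.012 ]), array([ 0.4874, -0.0941,  0.012 ]), array([0.4865, 0.1188, 0.012 ])] [0.5863 0.013  0.012 ]
bolts mean [0.5852 0.0132 0.016 ]
stop face top [ 0.5677 -0.0561  0.072 ] end scene@.06 [0.5635 0.202  0.06  ]
tube edges [0.5856 0.1999 0.06  ]
tube edges [0.5433 0.1994 0.06  ]
tube edges [0.5863 0.0449 0.06  ]
```

>>> {"fn": "apply_moves", "kwargs": {"series": [{"x": -0.033,"y": -0.014,"az": 5.2,"gripper": 0},{"x": -0.066,"y": -0.028,"az": 10.4,"gripper": 0},{"x": -0.099,"y": -0.042,"az": 15.6,"gripper": 0},{"x": -0.132,"y": -0.056,"az": 20.8,"gripper": 0},{"x": -0.165,"y": -0.07,"az": 26,"gripper": 0}]}}

```text
invalid input
```

```bash
cat >> h.py <<'E'
from scipy.spatial.transform import Rotation as Ro
def go(pos,yaw_y):
    "shift (tool axes, mm) and az (deg) from the measured pose to pos with tool y at world angle yaw_y, tool down"
    o=bot.get_obs();w,x,y,z=o["orientation"];R=Ro.from_quat([x,y,z,w])
    d=R.inv().apply(np.array(pos)-o["tcp_pos"])*1000
    a=np.radians(yaw_y);ty=np.array([np.cos(a),np.sin(a),0]);tz=np.array([0,0,-1.]);G=Ro.from_matrix(np.c_[np.cross(ty,tz),ty,tz])
    print("t",round(o["time_s"],2),"pos",o["tcp_pos"].round(4),"tool y",np.degrees(np.arctan2(*R.as_matrix()[1::-1,1])).round(2),"q",o["joints"].round(2),"F",np.round(o["force"],1),"Mz",o["ft_torque"].round(3))
    print("shift mm",d.round(1),"rot deg",np.degrees((R.inv()*G).as_rotvec()).round(2))
E
python3 - <<'E'
from h import *
go([.5645,.235,.179],0)
a=tri(S(128,50),T(568,335));b=tri(S(230,118),T(443,170));print("bar",a,b,(a+b)/2)
E
```

```text
t 0.1 pos [0.2636 0.5662 0.1788] tool y 65.03 q [ 1.13  0.35  1.63  0.    1.16 -0.  ] F [-0.2 -0.1  0.1] Mz [-0.004  0.003 -0.043]
shift mm [-412.5 -173.2   -0. ] rot deg [-6.000e-02  4.000e-02  6.503e+01]
bar [ 0.52937762 -0.04524879  0.22528844] [0.60432708 0.01296186 0.22560829] [ 0.56685235 -0.01614347  0.22544836]
```

>>> {"fn": "apply_moves", "kwargs": {"series": [{"gripper": 0.0,"x": -0.033,"y": -0.014,"z": 0.0,"ax": 0.0,"ay": 0.0,"az": 5.2},{"gripper": 0.0,"x": -0.066,"y": -0.028,"z": 0.0,"ax": 0.0,"ay": 0.0,"az": 10.4},{"gripper": 0.0,"x": -0.099,"y": -0.042,"z": 0.0,"ax": 0.0,"ay": 0.0,"az": 15.6},{"gripper": 0.0,"x": -0.132,"y": -0.056,"z": 0.0,"ax": 0.0,"ay": 0.0,"az": 20.8},{"gripper": 0.0,"x": -0.165,"y": -0.07,"z": 0.0,"ax": 0.0,"ay": 0.0,"az": 26.0}], "grip_force": 20}}

```text
time_s: 0.52
tcp_pos: [0.3845, 0.432, 0.1791]
orientation: [-0.0, 0.432, 0.902, -0.0]
force: [0.7, 0.2, -0.1]
opening: 0.0606
gripper_force: 0.0
```

```bash
python3 - <<'E'
from h import *
go([.5645,.235,.179],0)
E
```

```text
t 0.52 pos [0.3845 0.432  0.1791] tool y 38.8 q [ 0.84  0.28  1.74 -0.    1.13  0.16] F [ 0.7  0.2 -0.1] Mz [ 0.001  0.019 -0.024]
shift mm [-2.663e+02  1.690e+01  1.000e-01] rot deg [-2.00e-02  2.00e-02  3.88e+01]
```

>>> {"fn": "apply_moves", "kwargs": {"series": [{"gripper": 0.0,"x": -0.038,"y": 0.002,"z": 0.0,"ax": 0.0,"ay": 0.0,"az": 6.0},{"gripper": 0.0,"x": -0.076,"y": 0.005,"z": 0.0,"ax": 0.0,"ay": 0.0,"az": 12.0},{"gripper": 0.0,"x": -0.114,"y": 0.007,"z": 0.0,"ax": 0.0,"ay": 0.0,"az": 18.0},{"gripper": 0.0,"x": -0.152,"y": 0.01,"z": 0.0,"ax": 0.0,"ay": 0.0,"az": 24.0},{"gripper": 0.0,"x": -0.19,"y": 0.012,"z": 0.0,"ax": 0.0,"ay": 0.0,"az": 30.0}], "grip_force": 20}}

```text
time_s: 0.93
tcp_pos: [0.5138, 0.2918, 0.1792]
orientation: [-0.0, 0.651, 0.759, -0.0]
force: [1.1, -0.1, -0.0]
opening: 0.0272
gripper_force: 0.0
```

```bash
python3 - <<'E'
from h import *
go([.5645,.235,.179],0)
E
```

```text
t 0.93 pos [0.5138 0.2918 0.1792] tool y 8.73 q [0.51 0.3  1.71 0.   1.13 0.36] F [ 1.1 -0.1 -0. ] Mz [-0.092  0.004 -0.055]
shift mm [-63.8  41.5   0.2] rot deg [-0.02  0.    8.73]
```

>>> {"fn": "apply_moves", "kwargs": {"series": [{"gripper": 0.0,"x": -0.032,"y": 0.021,"z": 0.0,"ax": 0.0,"ay": 0.0,"az": 4.4},{"gripper": 0.0,"x": -0.064,"y": 0.0415,"z": 0.0,"ax": 0.0,"ay": 0.0,"az": 8.7},{"gripper": 0.0,"x": -0.064,"y": 0.0415,"z": 0.04,"ax": 0.0,"ay": 0.0,"az": 8.7},{"gripper": 0.0,"x": -0.064,"y": 0.0415,"z": 0.08,"ax": 0.0,"ay": 0.0,"az": 8.7},{"gripper": 0.0,"x": -0.064,"y": 0.0415,"z": 0.12,"ax": 0.0,"ay": 0.0,"az": 8.7}], "grip_force": 20}}

```text
time_s: 1.35
tcp_pos: [0.5647, 0.2359, 0.0584]
orientation: [0.0, 0.706, 0.708, 0.001]
force: [0.8, 0.8, -0.4]
opening: 0.0003
gripper_force: 0.0
```

```bash
python3 - <<'E'
from h import *
go([.5645,.215,.045],0)
cv2.imwrite("pics/s1.png",cv2.resize(cv2.cvtColor(vision.read_camera("scene"),cv2.COLOR_RGB2BGR)[130:280,260:440],(720,600),interpolation=cv2.INTER_CUBIC))
E
```

```text
t 1.35 pos [0.5647 0.2359 0.0584] tool y 0.22 q [0.39 0.47 1.76 0.   0.91 0.39] F [ 0.8  0.8 -0.4] Mz [-0.074  0.059 -0.061]
shift mm [-20.9  -0.3  13.4] rot deg [ 0.08 -0.04  0.22]
```

View pics/s1.png

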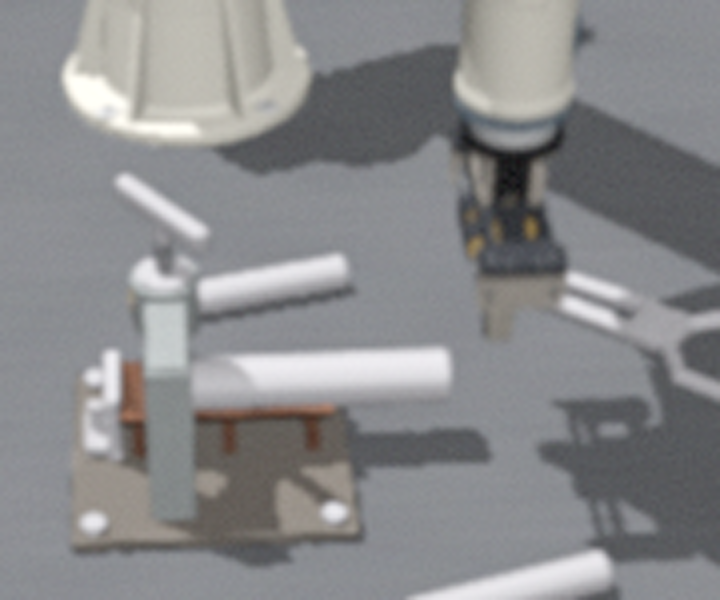

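The closed fingers at (497,310) are in line with the tube's free end at (448,370), and the path between them is clear. I'll lower the fingers and push slowly.

>>> {"fn": "apply_moves", "kwargs": {"series": [{"gripper": 0.0,"x": 0.0,"y": 0.0,"z": 0.0134,"ax": 0.0,"ay": 0.0,"az": 0.2},{"gripper": 0.0,"x": -0.008,"y": 0.0,"z": 0.0134,"ax": 0.0,"ay": 0.0,"az": 0.2},{"gripper": 0.0,"x": -0.016,"y": 0.0,"z": 0.0134,"ax": 0.0,"ay": 0.0,"az": 0.2},{"gripper": 0.0,"x": -0.0185,"y": 0.0,"z": 0.0134,"ax": 0.0,"ay": 0.0,"az": 0.2},{"gripper": 0.0,"x": -0.0205,"y": 0.0,"z": 0.0134,"ax": 0.0,"ay": 0.0,"az": 0.2}], "grip_force": 20}}

```text
time_s: 1.82
tcp_pos: [0.565, 0.2159, 0.0477]
orientation: [0.0, 0.706, 0.708, 0.001]
force: [-0.3, -0.5, 0.2]
opening: 0.0005
gripper_force: 0.0
```

>>> {"fn": "apply_moves", "kwargs": {"series": [{"gripper": 0.0,"x": -0.0016,"y": 0.0,"z": 0.0,"ax": 0.0,"ay": 0.0,"az": 0.0},{"gripper": 0.0,"x": -0.0032,"y": 0.0,"z": 0.0,"ax": 0.0,"ay": 0.0,"az": 0.0},{"gripper": 0.0,"x": -0.0048,"y": 0.0,"z": 0.0,"ax": 0.0,"ay": 0.0,"az": 0.0},{"gripper": 0.0,"x": -0.0064,"y": 0.0,"z": 0.0,"ax": 0.0,"ay": 0.0,"az": 0.0},{"gripper": 0.0,"x": -0.008,"y": 0.0,"z": 0.0,"ax": 0.0,"ay": 0.0,"az": 0.0}], "grip_force": 20}}

```text
time_s: 2.23
tcp_pos: [0.564, 0.2082, 0.0462]
orientation: [0.0, 0.706, 0.708, 0.0]
force: [0.0, 0.0, -0.8]
opening: 0.0005
gripper_force: 0.0
```

>>> {"fn": "apply_moves", "kwargs": {"series": [{"gripper": 0.0,"x": -0.0016,"y": 0.0,"z": 0.0,"ax": 0.0,"ay": 0.0,"az": 0.0},{"gripper": 0.0,"x": -0.0032,"y": 0.0,"z": 0.0,"ax": 0.0,"ay": 0.0,"az": 0.0},{"gripper": 0.0,"x": -0.0048,"y": 0.0,"z": 0.0,"ax": 0.0,"ay": 0.0,"az": 0.0},{"gripper": 0.0,"x": -0.0064,"y": 0.0,"z": 0.0,"ax": 0.0,"ay": 0.0,"az": 0.0},{"gripper": 0.0,"x": -0.008,"y": 0.0,"z": 0.0,"ax": 0.0,"ay": 0.0,"az": 0.0}], "grip_force": 20}}

```text
time_s: 2.65
tcp_pos: [0.564, 0.2001, 0.0459]
orientation: [-0.0, 0.706, 0.708, -0.0]
force: [-0.1, -0.0, -1.5]
opening: 0.0005
gripper_force: 0.0
```

>>> {"fn": "apply_moves", "kwargs": {"series": [{"gripper": 0.0,"x": -0.0016,"y": 0.0,"z": 0.0,"ax": 0.0,"ay": 0.0,"az": 0.0},{"gripper": 0.0,"x": -0.0032,"y": 0.0,"z": 0.0,"ax": 0.0,"ay": 0.0,"az": 0.0},{"gripper": 0.0,"x": -0.0048,"y": 0.0,"z": 0.0,"ax": 0.0,"ay": 0.0,"az": 0.0},{"gripper": 0.0,"x": -0.0064,"y": 0.0,"z": 0.0,"ax": 0.0,"ay": 0.0,"az": 0.0},{"gripper": 0.0,"x": -0.008,"y": 0.0,"z": 0.0,"ax": 0.0,"ay": 0.0,"az": 0.0}], "grip_force": 20}}

```text
time_s: 3.07
tcp_pos: [0.564, 0.1921, 0.046]
orientation: [-0.0, 0.706, 0.708, -0.0]
force: [-1.1, -0.4, 0.1]
opening: 0.0007
gripper_force: 0.0
```

```bash
python3 - <<'E'
from h import *
go([.5645,.1725,.045],0)
a=cv2.cvtColor(vision.read_camera("scene"),cv2.COLOR_RGB2BGR)[190:260,290:400]
b=cv2.cvtColor(vision.read_camera("top"),cv2.COLOR_RGB2BGR)[140:210,240:350]
cv2.imwrite("pics/s2.png",np.hstack([cv2.resize(i,(400,255),interpolation=cv2.INTER_CUBIC) for i in(a,b)]))
E
```

```text
t 3.07 pos [0.564  0.1921 0.046 ] tool y 0.13 q [0.33 0.46 1.8  0.   0.88 0.32] F [-1.1 -0.4  0.1] Mz [-0.051  0.076  0.004]
shift mm [-19.6   0.4   1. ] rot deg [-0.    0.    0.13]
```

View pics/s2.png

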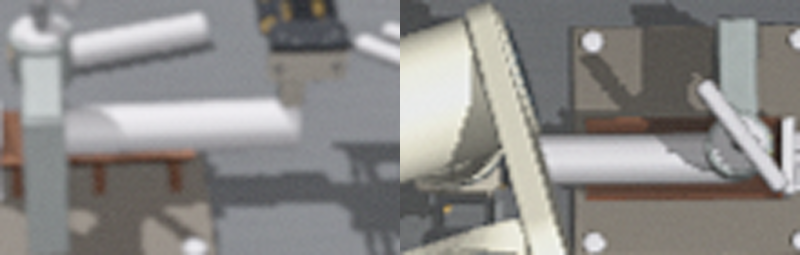

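```bash
python3 - <<'E'
from h import *
for q in([.564,.192,.046],[.564,.192,.115],[.564,.182,.081],[.564,.202,.081],[.564,.2,.06],[.564,.2,.081],[.564,.2,.039]):print(q,proj("scene",q),((proj("scene",q)-[290,190])*3.64).round())
i=cv2.cvtColor(vision.read_camera("scene"),cv2.COLOR_RGB2BGR)[195:245,340:400]
cv2.imwrite("pics/s3.png",cv2.resize(i,(720,600),interpolation=cv2.INTER_CUBIC))
E
```

```text
[0.564, 0.192, 0.046] [368.25001639 226.29796438] [285. 132.]
[0.564, 0.192, 0.115] [369.16163554 208.71532017] [288.  68.]
[0.564, 0.182, 0.081] [365.48385917 217.59041583] [275. 100.]
[0.564, 0.202, 0.081] [371.92883527 217.39119821] [298. 100.]
[0.564, 0.2, 0.06] [370.98932451 222.72264452] [295. 119.]
[0.564, 0.2, 0.081] [371.28444574 217.41111663] [296. 100.]
[0.564, 0.2, 0.039] [370.69869391 227.95335092] [294. 138.]
```

View pics/s3.png

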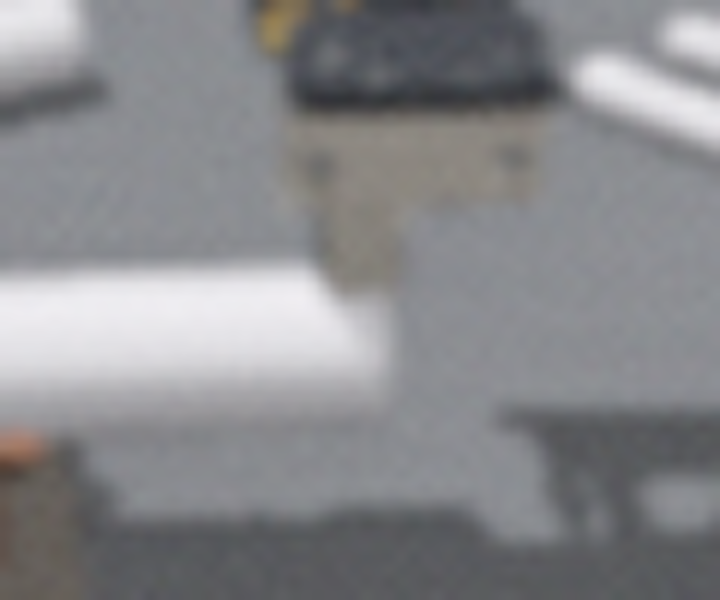

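The end view shows the finger overlapping the tube end at about (365,219), with no contact force and no tube motion. So pushing on the end face isn't working. I'll back out the way I came and grip the tube from above instead, which the task also allows.

>>> {"fn": "apply_moves", "kwargs": {"series": [{"gripper": 0.0,"x": 0.015,"y": 0.0,"z": 0.0,"ax": 0.0,"ay": 0.0,"az": 0.0},{"gripper": 0.0,"x": 0.03,"y": 0.0,"z": 0.0,"ax": 0.0,"ay": 0.0,"az": 0.0},{"gripper": 0.3,"x": 0.03,"y": 0.0,"z": -0.035,"ax": 0.0,"ay": 0.0,"az": 0.0},{"gripper": 1.0,"x": 0.03,"y": 0.0,"z": -0.065,"ax": 0.0,"ay": 0.0,"az": 0.0},{"gripper": 1.0,"x": 0.01,"y": 0.0,"z": -0.065,"ax": 0.0,"ay": 0.0,"az": 0.0}], "grip_force": 20}}

```text
time_s: 3.63
tcp_pos: [0.5677, 0.2075, 0.1166]
orientation: [0.001, 0.705, 0.709, 0.004]
force: [1.3, 0.9, 0.9]
opening: 0.0185
gripper_force: 0.0
```

>>> {"fn": "apply_moves", "kwargs": {"series": [{"gripper": 1.0,"x": -0.02,"y": 0.0,"z": 0.0,"ax": 0.0,"ay": 0.0,"az": 0.0},{"gripper": 1.0,"x": -0.036,"y": 0.0,"z": 0.0,"ax": 0.0,"ay": 0.0,"az": 0.0},{"gripper": 1.0,"x": -0.036,"y": 0.0,"z": 0.0,"ax": 0.0,"ay": 0.0,"az": 0.0},{"gripper": 1.0,"x": -0.036,"y": 0.0,"z": 0.0,"ax": 0.0,"ay": 0.0,"az": 0.0},{"gripper": 1.0,"x": -0.036,"y": 0.0,"z": 0.0,"ax": 0.0,"ay": 0.0,"az": 0.0}], "grip_force": 20}}

```text
time_s: 4.05
tcp_pos: [0.5643, 0.1675, 0.111]
orientation: [-0.0, 0.706, 0.708, 0.0]
force: [-1.3, 0.4, -0.8]
opening: 0.0516
gripper_force: 0.0
```

>>> {"fn": "apply_moves", "kwargs": {"series": [{"gripper": 1.0,"x": 0.0,"y": 0.0,"z": 0.0,"ax": 0.0,"ay": 0.0,"az": 0.0},{"gripper": 1.0,"x": 0.0,"y": 0.0,"z": 0.0,"ax": 0.0,"ay": 0.0,"az": 0.0},{"gripper": 1.0,"x": 0.0,"y": 0.0,"z": 0.0,"ax": 0.0,"ay": 0.0,"az": 0.0},{"gripper": 1.0,"x": 0.0,"y": 0.0,"z": 0.0,"ax": 0.0,"ay": 0.0,"az": 0.0},{"gripper": 1.0,"x": 0.0,"y": 0.0,"z": 0.015,"ax": 0.0,"ay": 0.0,"az": 0.0}], "grip_force": 20}}

```text
time_s: 4.47
tcp_pos: [0.566, 0.1671, 0.0982]
orientation: [0.001, 0.706, 0.708, 0.002]
force: [-0.2, -0.1, -0.3]
opening: 0.0844
gripper_force: 0.0
```

>>> {"fn": "apply_moves", "kwargs": {"series": [{"gripper": 1.0,"x": 0.0,"y": 0.0,"z": 0.02,"ax": 0.0,"ay": 0.0,"az": 0.0},{"gripper": 1.0,"x": 0.0,"y": 0.0,"z": 0.04,"ax": 0.0,"ay": 0.0,"az": 0.0},{"gripper": 1.0,"x": 0.0,"y": 0.0,"z": 0.055,"ax": 0.0,"ay": 0.0,"az": 0.0},{"gripper": 1.0,"x": 0.0,"y": 0.0,"z": 0.055,"ax": 0.0,"ay": 0.0,"az": 0.0},{"gripper": 1.0,"x": 0.0,"y": 0.0,"z": 0.055,"ax": 0.0,"ay": 0.0,"az": 0.0}], "grip_force": 20}}

```text
time_s: 4.88
tcp_pos: [0.5636, 0.1662, 0.0405]
orientation: [-0.0, 0.706, 0.708, -0.001]
force: [0.6, 0.8, 0.3]
opening: 0.0922
gripper_force: 0.0
```

```bash
python3 - <<'E'
from h import *
go([.5643,.1675,.041],0)
print(bot.get_obs()["opening"])
E
```

```text
t 4.88 pos [0.5636 0.1662 0.0405] tool y 0.13 q [0.28 0.46 1.82 0.   0.86 0.28] F [0.6 0.8 0.3] Mz [-0.049  0.072 -0.022]
shift mm [ 1.3  0.7 -0.5] rot deg [-0.09  0.02  0.13]
0.09216015839504699
```

>>> {"fn": "apply_moves", "kwargs": {"series": [{"gripper": 0.3,"x": 0.0,"y": 0.0,"z": 0.0,"ax": 0.0,"ay": 0.0,"az": 0.0},{"gripper": 0.3,"x": 0.0,"y": 0.0,"z": 0.0,"ax": 0.0,"ay": 0.0,"az": 0.0},{"gripper": 0.3,"x": 0.0,"y": 0.0,"z": 0.0,"ax": 0.0,"ay": 0.0,"az": 0.0},{"gripper": 0.3,"x": 0.0,"y": 0.0,"z": 0.0,"ax": 0.0,"ay": 0.0,"az": 0.0},{"gripper": 0.3,"x": 0.0,"y": 0.0,"z": 0.0,"ax": 0.0,"ay": 0.0,"az": 0.0}], "grip_force": 20}}

```text
time_s: 5.3
tcp_pos: [0.5645, 0.1663, 0.0416]
orientation: [0.0, 0.706, 0.708, 0.0]
force: [-0.2, 0.4, -0.1]
opening: 0.0607
gripper_force: 0.0
```

>>> {"fn": "apply_moves", "kwargs": {"series": [{"gripper": 0.3,"x": 0.0,"y": 0.0,"z": 0.0,"ax": 0.0,"ay": 0.0,"az": 0.0},{"gripper": 0.3,"x": 0.0,"y": 0.0,"z": 0.0,"ax": 0.0,"ay": 0.0,"az": 0.0},{"gripper": 0.3,"x": 0.0,"y": 0.0,"z": 0.0,"ax": 0.0,"ay": 0.0,"az": 0.0},{"gripper": 0.3,"x": 0.0,"y": 0.0,"z": 0.0,"ax": 0.0,"ay": 0.0,"az": 0.0},{"gripper": 0.3,"x": 0.0,"y": 0.0,"z": 0.0,"ax": 0.0,"ay": 0.0,"az": 0.0}], "grip_force": 20}}

```text
time_s: 5.72
tcp_pos: [0.5643, 0.1663, 0.041]
orientation: [0.0, 0.706, 0.708, 0.0]
force: [2.1, 0.5, -0.1]
opening: 0.0285
gripper_force: 0.7
```

```bash
python3 - <<'E'
from h import *
go([.5643,.1675,.041],0);o=bot.get_obs();print(o["opening"],o["gripper_force"])
a=cv2.cvtColor(vision.read_camera("scene"),cv2.COLOR_RGB2BGR);cv2.imwrite("pics/full3.png",a)
cv2.imwrite("pics/s4.png",cv2.resize(a[180:260,300:400],(750,600),interpolation=cv2.INTER_CUBIC))
o=bot.get_obs();print(o["opening"],o["gripper_force"],o["force"])
E
```

```text
t 5.72 pos [0.5643 0.1663 0.041 ] tool y 0.13 q [ 0.28  0.46  1.82 -0.    0.86  0.28] F [ 2.1  0.5 -0.1] Mz [-0.04  -0.282  0.019]
shift mm [1.2 0.  0. ] rot deg [ 0.02 -0.    0.13]
0.028493731642166693 0.739391315728426
0.027999806909492844 0.513862632215023 [ 2.11259238 -0.18385915  0.02905033]
```

View pics/s4.png

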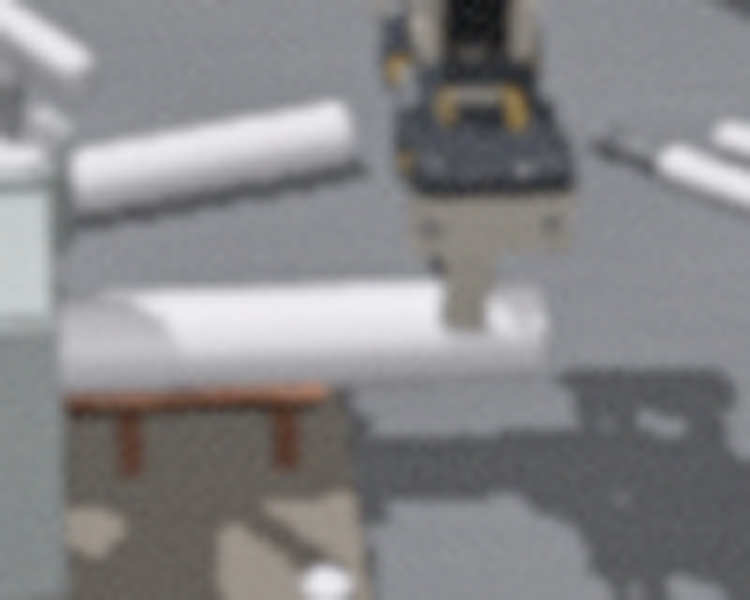

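The finger is visibly inside the tube wall, at crop (465,325). The opening is 28 mm, smaller than the 42 mm diameter, and there's only a trace of force. I'll close further to see whether anything stops the fingers.

>>> {"fn": "apply_moves", "kwargs": {"series": [{"gripper": 0.2,"x": 0.0,"y": 0.0,"z": 0.0,"ax": 0.0,"ay": 0.0,"az": 0.0},{"gripper": 0.1,"x": 0.0,"y": 0.0,"z": 0.0,"ax": 0.0,"ay": 0.0,"az": 0.0},{"gripper": 0.0,"x": 0.0,"y": 0.0,"z": 0.0,"ax": 0.0,"ay": 0.0,"az": 0.0},{"gripper": 0.0,"x": 0.0,"y": 0.0,"z": 0.0,"ax": 0.0,"ay": 0.0,"az": 0.0},{"gripper": 0.0,"x": 0.0,"y": 0.0,"z": 0.0,"ax": 0.0,"ay": 0.0,"az": 0.0}], "grip_force": 20}}

```text
time_s: 6.18
tcp_pos: [0.5657, 0.1669, 0.0432]
orientation: [0.001, 0.706, 0.708, 0.001]
force: [-1.1, 0.6, 18.5]
opening: -0.0001
gripper_force: 9.3
```

```bash
python3 - <<'E'
from h import *
go([.5643,.1675,.041],0);o=bot.get_obs();print(o["opening"],o["gripper_force"],o["effort"].round(1))
E
```

```text
t 6.18 pos [0.5657 0.1669 0.0432] tool y 0.13 q [0.28 0.46 1.82 0.   0.86 0.28] F [-1.1  0.6 18.5] Mz [-0.102  0.385 -0.016]
shift mm [ 0.6 -1.4  2.2] rot deg [ 0.17 -0.06  0.13]
-7.011703929337288e-05 9.262533328205791 [ -0.5 -48.7 -21.2  -0.1  -0.6  -0. ]
```

The force and image data agree. The real fingertip is about 35 mm higher than the reported TCP:
- In `s1.png` the tip is at row 214.5, where 222.7 was predicted. That is about 32 mm too high.
- Contact started at a 28 mm opening, then 18 N of upward force appeared.

So the closed fingers passed over the top of the tube instead of into it. I'll lift, back off, lower to a reported z of 0.015 and push again.

>>> {"fn": "apply_moves", "kwargs": {"series": [{"gripper": 0.0,"x": 0.0,"y": 0.0,"z": -0.02,"ax": 0.0,"ay": 0.0,"az": 0.0},{"gripper": 0.0,"x": 0.0,"y": 0.0,"z": -0.03,"ax": 0.0,"ay": 0.0,"az": 0.0},{"gripper": 0.0,"x": 0.03,"y": 0.0,"z": -0.03,"ax": 0.0,"ay": 0.0,"az": 0.0},{"gripper": 0.0,"x": 0.06,"y": 0.0,"z": -0.03,"ax": 0.0,"ay": 0.0,"az": 0.0},{"gripper": 0.0,"x": 0.06,"y": 0.0,"z": -0.03,"ax": 0.0,"ay": 0.0,"az": 0.0}], "grip_force": 20}}

```text
time_s: 6.6
tcp_pos: [0.5644, 0.2301, 0.0715]
orientation: [-0.0, 0.706, 0.708, 0.001]
force: [-0.5, 0.0, 1.1]
opening: 0.0003
gripper_force: 0.0
```

```bash
python3 - <<'E'
from h import *
go([.5645,.2265,.015],0);o=bot.get_obs();p=o["tcp_pos"]
a=cv2.cvtColor(vision.read_camera("scene"),cv2.COLOR_RGB2BGR);cv2.imwrite("pics/full4.png",a)
for dz in(0,.035):print(proj("scene",p+[0,0,dz]))
cv2.imwrite("pics/s5.png",cv2.resize(a[170:250,310:410],(750,600),interpolation=cv2.INTER_CUBIC))
E
```

```text
t 6.6 pos [0.5644 0.2301 0.0715] tool y 0.2 q [0.38 0.45 1.76 0.   0.93 0.38] F [-0.5  0.   1.1] Mz [-0.06   0.065  0.001]
shift mm [-3.7  0.1 56.5] rot deg [ 0.08 -0.11  0.2 ]
[380.83901929 219.58358837]
[381.46352226 210.60713531]
```

View pics/s5.png

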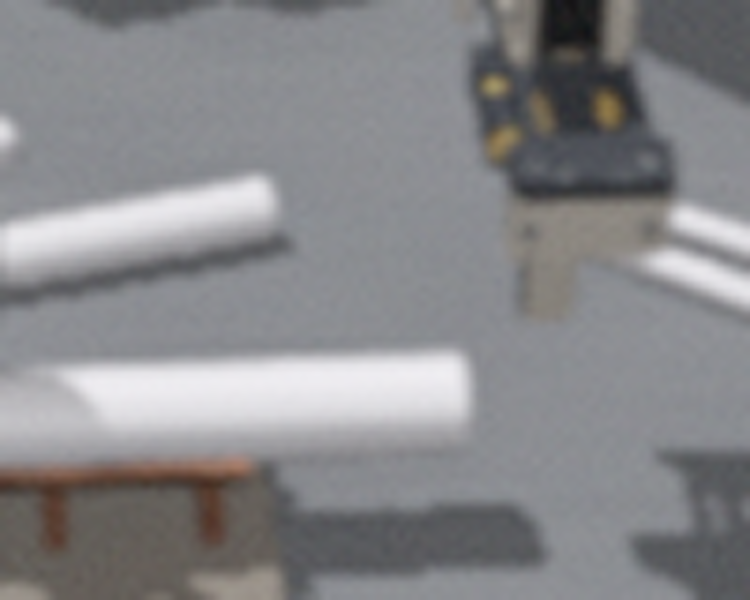

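The fingertip is at image (382.5,212). Prediction with the 35 mm offset gives (381.5,210.6), so the offset is confirmed. The tube is still at its starting place. I'll lower to a reported z of 0.021 and push.

>>> {"fn": "apply_moves", "kwargs": {"series": [{"gripper": 0.0,"x": 0.0,"y": 0.0,"z": 0.035,"ax": 0.0,"ay": 0.0,"az": 0.0},{"gripper": 0.0,"x": 0.0,"y": 0.0,"z": 0.05,"ax": 0.0,"ay": 0.0,"az": 0.0},{"gripper": 0.0,"x": -0.008,"y": 0.0,"z": 0.05,"ax": 0.0,"ay": 0.0,"az": 0.0},{"gripper": 0.0,"x": -0.014,"y": 0.0,"z": 0.05,"ax": 0.0,"ay": 0.0,"az": 0.0},{"gripper": 0.0,"x": -0.017,"y": 0.0,"z": 0.05,"ax": 0.0,"ay": 0.0,"az": 0.0}], "grip_force": 20}}

```text
time_s: 7.07
tcp_pos: [0.5643, 0.2079, 0.0217]
orientation: [0.0, 0.707, 0.708, 0.0]
force: [-0.7, 6.1, -0.6]
opening: 0.0002
gripper_force: 3.0
```

>>> {"fn": "apply_moves", "kwargs": {"series": [{"gripper": 0.0,"x": -0.0016,"y": 0.0,"z": 0.0,"ax": 0.0,"ay": 0.0,"az": 0.0},{"gripper": 0.0,"x": -0.0032,"y": 0.0,"z": 0.0,"ax": 0.0,"ay": 0.0,"az": 0.0},{"gripper": 0.0,"x": -0.0048,"y": 0.0,"z": 0.0,"ax": 0.0,"ay": 0.0,"az": 0.0},{"gripper": 0.0,"x": -0.0064,"y": 0.0,"z": 0.0,"ax": 0.0,"ay": 0.0,"az": 0.0},{"gripper": 0.0,"x": -0.008,"y": 0.0,"z": 0.0,"ax": 0.0,"ay": 0.0,"az": 0.0}], "grip_force": 20}}

```text
time_s: 7.48
tcp_pos: [0.5645, 0.2018, 0.0216]
orientation: [0.0, 0.706, 0.708, 0.001]
force: [-1.4, 5.9, 1.2]
opening: 0.0002
gripper_force: 2.7
```

>>> {"fn": "apply_moves", "kwargs": {"series": [{"gripper": 0.0,"x": -0.0016,"y": 0.0,"z": 0.0,"ax": 0.0,"ay": 0.0,"az": 0.0},{"gripper": 0.0,"x": -0.0032,"y": 0.0,"z": 0.0,"ax": 0.0,"ay": 0.0,"az": 0.0},{"gripper": 0.0,"x": -0.0048,"y": 0.0,"z": 0.0,"ax": 0.0,"ay": 0.0,"az": 0.0},{"gripper": 0.0,"x": -0.0064,"y": 0.0,"z": 0.0,"ax": 0.0,"ay": 0.0,"az": 0.0},{"gripper": 0.0,"x": -0.008,"y": 0.0,"z": 0.0,"ax": 0.0,"ay": 0.0,"az": 0.0}], "grip_force": 20}}

```text
time_s: 7.9
tcp_pos: [0.5646, 0.1941, 0.0216]
orientation: [0.0, 0.706, 0.708, 0.001]
force: [-0.6, 6.5, 1.3]
opening: 0.0005
gripper_force: 3.0
```

>>> {"fn": "apply_moves", "kwargs": {"series": [{"gripper": 0.0,"x": -0.0016,"y": 0.0,"z": 0.0,"ax": 0.0,"ay": 0.0,"az": 0.0},{"gripper": 0.0,"x": -0.0032,"y": 0.0,"z": 0.0,"ax": 0.0,"ay": 0.0,"az": 0.0},{"gripper": 0.0,"x": -0.0048,"y": 0.0,"z": 0.0,"ax": 0.0,"ay": 0.0,"az": 0.0},{"gripper": 0.0,"x": -0.0064,"y": 0.0,"z": 0.0,"ax": 0.0,"ay": 0.0,"az": 0.0},{"gripper": 0.0,"x": -0.008,"y": 0.0,"z": 0.0,"ax": 0.0,"ay": 0.0,"az": 0.0}], "grip_force": 20}}

```text
time_s: 8.32
tcp_pos: [0.5647, 0.1861, 0.0216]
orientation: [0.0, 0.706, 0.708, 0.001]
force: [-0.9, 6.9, 1.4]
opening: 0.0006
gripper_force: 3.0
```

>>> {"fn": "apply_moves", "kwargs": {"series": [{"gripper": 0.0,"x": -0.0014,"y": 0.0,"z": 0.0,"ax": 0.0,"ay": 0.0,"az": 0.0},{"gripper": 0.0,"x": -0.0028,"y": 0.0,"z": 0.0,"ax": 0.0,"ay": 0.0,"az": 0.0},{"gripper": 0.0,"x": -0.0042,"y": 0.0,"z": 0.0,"ax": 0.0,"ay": 0.0,"az": 0.0},{"gripper": 0.0,"x": -0.0056,"y": 0.0,"z": 0.0,"ax": 0.0,"ay": 0.0,"az": 0.0},{"gripper": 0.0,"x": -0.007,"y": 0.0,"z": 0.0,"ax": 0.0,"ay": 0.0,"az": 0.0}], "grip_force": 20}}

```text
time_s: 8.73
tcp_pos: [0.5648, 0.1791, 0.0217]
orientation: [0.0, 0.706, 0.708, 0.001]
force: [-1.1, 5.3, 2.0]
opening: 0.0002
gripper_force: 3.0
```

Contact is expected near 0.170, so I'll use smaller steps from here.

>>> {"fn": "apply_moves", "kwargs": {"series": [{"gripper": 0.0,"x": -0.0008,"y": 0.0,"z": 0.0,"ax": 0.0,"ay": 0.0,"az": 0.0},{"gripper": 0.0,"x": -0.0016,"y": 0.0,"z": 0.0,"ax": 0.0,"ay": 0.0,"az": 0.0},{"gripper": 0.0,"x": -0.0024,"y": 0.0,"z": 0.0,"ax": 0.0,"ay": 0.0,"az": 0.0},{"gripper": 0.0,"x": -0.0032,"y": 0.0,"z": 0.0,"ax": 0.0,"ay": 0.0,"az": 0.0},{"gripper": 0.0,"x": -0.004,"y": 0.0,"z": 0.0,"ax": 0.0,"ay": 0.0,"az": 0.0}], "grip_force": 20}}

```text
time_s: 9.15
tcp_pos: [0.5648, 0.1751, 0.0217]
orientation: [0.0, 0.706, 0.708, 0.001]
force: [-0.1, 6.0, 1.4]
opening: 0.0004
gripper_force: 3.0
```

>>> {"fn": "apply_moves", "kwargs": {"series": [{"gripper": 0.0,"x": -0.0005,"y": 0.0,"z": 0.0,"ax": 0.0,"ay": 0.0,"az": 0.0},{"gripper": 0.0,"x": -0.001,"y": 0.0,"z": 0.0,"ax": 0.0,"ay": 0.0,"az": 0.0},{"gripper": 0.0,"x": -0.0015,"y": 0.0,"z": 0.0,"ax": 0.0,"ay": 0.0,"az": 0.0},{"gripper": 0.0,"x": -0.002,"y": 0.0,"z": 0.0,"ax": 0.0,"ay": 0.0,"az": 0.0},{"gripper": 0.0,"x": -0.0025,"y": 0.0,"z": 0.0,"ax": 0.0,"ay": 0.0,"az": 0.0}], "grip_force": 20}}

```text
time_s: 9.57
tcp_pos: [0.5649, 0.1728, 0.0217]
orientation: [0.0, 0.706, 0.708, 0.001]
force: [-1.1, 9.8, 1.3]
opening: 0.0003
gripper_force: 4.9
```

>>> {"fn": "apply_moves", "kwargs": {"series": [{"gripper": 0.0,"x": -0.0002,"y": 0.0,"z": 0.0,"ax": 0.0,"ay": 0.0,"az": 0.0},{"gripper": 0.0,"x": -0.0004,"y": 0.0,"z": 0.0,"ax": 0.0,"ay": 0.0,"az": 0.0},{"gripper": 0.0,"x": -0.0004,"y": 0.0,"z": 0.0,"ax": 0.0,"ay": 0.0,"az": 0.0},{"gripper": 0.0,"x": -0.0004,"y": 0.0,"z": 0.0,"ax": 0.0,"ay": 0.0,"az": 0.0}], "grip_force": 20}}

```text
time_s: 9.9
tcp_pos: [0.5649, 0.1728, 0.0217]
orientation: [-0.0, 0.706, 0.708, 0.001]
force: [-1.8, 8.9, 1.7]
opening: 0.0007
gripper_force: 4.5
```

>>> {"fn": "apply_moves", "kwargs": {"series": [{"gripper": 0.0,"x": -0.0003,"y": 0.0,"z": 0.0,"ax": 0.0,"ay": 0.0,"az": 0.0},{"gripper": 0.0,"x": -0.0006,"y": 0.0,"z": 0.0,"ax": 0.0,"ay": 0.0,"az": 0.0},{"gripper": 0.0,"x": -0.0006,"y": 0.0,"z": 0.0,"ax": 0.0,"ay": 0.0,"az": 0.0},{"gripper": 0.0,"x": -0.0006,"y": 0.0,"z": 0.0,"ax": 0.0,"ay": 0.0,"az": 0.0}], "grip_force": 20}}

```text
time_s: 10.23
tcp_pos: [0.5649, 0.1728, 0.0217]
orientation: [-0.0, 0.706, 0.708, 0.002]
force: [-1.1, 12.0, 1.4]
opening: 0.0007
gripper_force: 6.0
```

The push force rose from 6 to 12 N with the TCP stalled at y = 0.1728. That matches the predicted butt position, with the tube end at 0.163. Next I'll back away, rise and turn counter-clockwise towards the handle grasp.

>>> {"fn": "apply_moves", "kwargs": {"series": [{"gripper": 0.0,"x": 0.03,"y": 0.0,"z": 0.0,"ax": 0.0,"ay": 0.0,"az": 0.0},{"gripper": 0.0,"x": 0.03,"y": 0.0,"z": -0.04,"ax": 0.0,"ay": 0.0,"az": 0.0},{"gripper": 0.0,"x": 0.03,"y": 0.0,"z": -0.08,"ax": 0.0,"ay": 0.0,"az": -7.0},{"gripper": 0.0,"x": 0.03,"y": 0.0,"z": -0.12,"ax": 0.0,"ay": 0.0,"az": -14.0},{"gripper": 0.5,"x": 0.03,"y": 0.0,"z": -0.16,"ax": 0.0,"ay": 0.0,"az": -21.0}], "grip_force": 20}}

```text
time_s: 10.65
tcp_pos: [0.5637, 0.2003, 0.1828]
orientation: [0.0, 0.563, 0.827, -0.0]
force: [0.8, -0.2, 0.0]
opening: 0.005
gripper_force: 0.0
```

>>> {"fn": "apply_moves", "kwargs": {"series": [{"gripper": 1.0,"x": 0.0,"y": 0.0,"z": -0.04,"ax": 0.0,"ay": 0.0,"az": -7.0},{"gripper": 1.0,"x": 0.0,"y": 0.0,"z": -0.08,"ax": 0.0,"ay": 0.0,"az": -14.0},{"gripper": 1.0,"x": 0.0,"y": 0.0,"z": -0.09,"ax": 0.0,"ay": 0.0,"az": -21.0},{"gripper": 1.0,"x": 0.0,"y": 0.0,"z": -0.09,"ax": 0.0,"ay": 0.0,"az": -28.0},{"gripper": 1.0,"x": 0.0,"y": 0.0,"z": -0.09,"ax": 0.0,"ay": 0.0,"az": -35.0}], "grip_force": 20}}

```text
time_s: 11.07
tcp_pos: [0.5647, 0.2004, 0.2729]
orientation: [0.001, 0.288, 0.958, 0.001]
force: [-0.2, 0.4, -0.2]
opening: 0.0385
gripper_force: 0.0
```

```bash
python3 - <<'E'
from h import *
go([.5655,-.0172,.27],127.5)
E
```

```text
t 11.07 pos [0.5647 0.2004 0.2729] tool y 56.48 q [ 0.34  0.24  1.58 -0.    1.32 -0.65] F [-0.2  0.4 -0.2] Mz [-0.006  0.011  0.041]
shift mm [-120.8 -181.     2.9] rot deg [  0.     0.19 -71.02]
```

>>> {"fn": "apply_moves", "kwargs": {"series": [{"gripper": 1.0,"x": -0.012,"y": -0.018,"z": 0.0,"ax": 0.0,"ay": 0.0,"az": -7.0},{"gripper": 1.0,"x": -0.024,"y": -0.036,"z": 0.0,"ax": 0.0,"ay": 0.0,"az": -14.0},{"gripper": 1.0,"x": -0.036,"y": -0.054,"z": 0.0,"ax": 0.0,"ay": 0.0,"az": -21.0},{"gripper": 1.0,"x": -0.048,"y": -0.072,"z": 0.0,"ax": 0.0,"ay": 0.0,"az": -28.0},{"gripper": 1.0,"x": -0.06,"y": -0.09,"z": 0.0,"ax": 0.0,"ay": 0.0,"az": -35.0}], "grip_force": 20}}

```text
time_s: 11.48
tcp_pos: [0.5635, 0.0911, 0.2712]
orientation: [0.0, -0.013, 1.0, -0.0]
force: [0.4, -0.1, 0.2]
opening: 0.0719
gripper_force: 0.0
```

```bash
python3 - <<'E'
from h import *
go([.5655,-.0172,.27],127.5)
E
```

```text
t 11.48 pos [0.5635 0.0911 0.2712] tool y 91.5 q [ 0.16  0.19  1.64 -0.    1.31 -1.44] F [ 0.4 -0.1  0.2] Mz [ 0.013 -0.011  0.017]
shift mm [   0.8 -108.3    1.3] rot deg [ -0.06  -0.   -36.  ]
```

>>> {"fn": "apply_moves", "kwargs": {"series": [{"gripper": 1.0,"x": 0.0,"y": -0.022,"z": 0.0,"ax": 0.0,"ay": 0.0,"az": -7.1},{"gripper": 1.0,"x": 0.0,"y": -0.044,"z": 0.0,"ax": 0.0,"ay": 0.0,"az": -14.2},{"gripper": 1.0,"x": 0.0,"y": -0.066,"z": 0.0,"ax": 0.0,"ay": 0.0,"az": -21.3},{"gripper": 1.0,"x": 0.0,"y": -0.088,"z": 0.0,"ax": 0.0,"ay": 0.0,"az": -28.4},{"gripper": 1.0,"x": 0.001,"y": -0.1083,"z": 0.0,"ax": 0.0,"ay": 0.0,"az": -35.5}], "grip_force": 20}}

```text
time_s: 11.9
tcp_pos: [0.5647, -0.0175, 0.2712]
orientation: [-0.0, -0.317, 0.948, -0.001]
force: [0.3, 0.6, 0.1]
opening: 0.0918
gripper_force: 0.0
```

>>> {"fn": "apply_moves", "kwargs": {"series": [{"gripper": 1.0,"x": 0.0,"y": 0.0,"z": 0.0,"ax": 0.0,"ay": 0.0,"az": 0.0},{"gripper": 1.0,"x": 0.0,"y": 0.0,"z": 0.0,"ax": 0.0,"ay": 0.0,"az": 0.0}], "grip_force": 20}}

```text
time_s: 12.07
tcp_pos: [0.5647, -0.0167, 0.2711]
orientation: [-0.0, -0.312, 0.95, -0.0]
force: [0.1, 0.5, -0.0]
opening: 0.0922
gripper_force: 0.0
```

```bash
python3 - <<'E'
from h import *
go([.5655,-.0172,.172],127.5)
a=cv2.cvtColor(vision.read_camera("scene"),cv2.COLOR_RGB2BGR);cv2.imwrite("pics/full5.png",a)
b=cv2.cvtColor(vision.read_camera("top"),cv2.COLOR_RGB2BGR);cv2.imwrite("pics/top5.png",b)
cv2.imwrite("pics/s6.png",cv2.resize(a[150:250,270:390],(720,600),interpolation=cv2.INTER_CUBIC))
h=proj("scene",[.566,-.017,.229]);print("bar top",(h-[270,150])*6)
print("tab held",(proj("scene",[.5645,-.0435,.144])),"popped",(proj("scene",[.5645,-.0595,.144])))
p=bot.get_obs()["tcp_pos"];print("tip",(proj("scene",p+[0,0,.033])-[270,150])*6)
print("home end",(proj("scene",[.5645,.163,.06])-[270,150])*6)
E
```

```text
t 12.07 pos [ 0.5647 -0.0167  0.2711] tool y 126.37 q [-0.03  0.18  1.65 -0.    1.3  -2.24] F [ 0.1  0.5 -0. ] Mz [ 0.078  0.049 -0.016]
shift mm [-0.4 -0.9 99.1] rot deg [-0.02 -0.01 -1.13]
bar top [176.41889645 180.60687579]
tab held [291.69339831 203.52069836] popped [286.38920939 203.68215165]
tip [173.90914551  46.88962563]
home end [535.02075465 439.1408922 ]
```

View pics/s6.png

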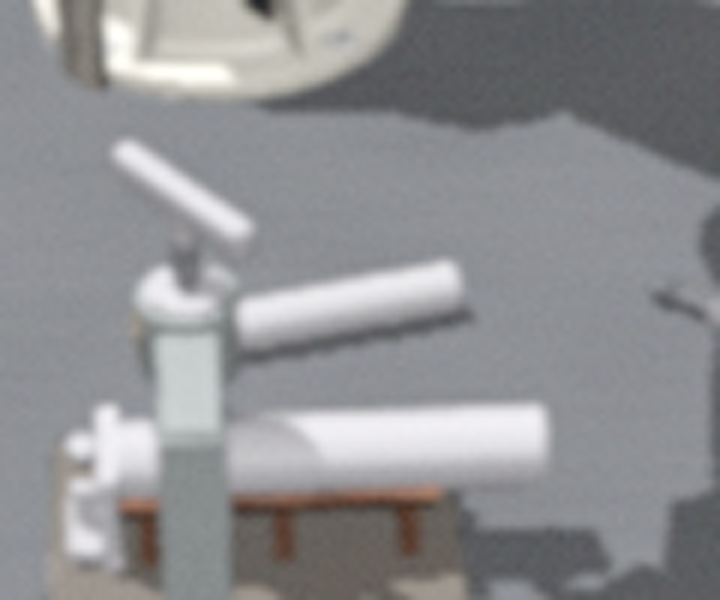

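The picture shows the tube butted at the stop (contact near (115,460)), the bar centred at (182,190), and one open finger at (85,88), where it should be. I'll descend over the bar.

>>> {"fn": "apply_moves", "kwargs": {"series": [{"gripper": 1.0,"x": 0.0,"y": -0.001,"z": 0.035,"ax": 0.0,"ay": 0.0,"az": -1.1},{"gripper": 1.0,"x": 0.0,"y": -0.001,"z": 0.07,"ax": 0.0,"ay": 0.0,"az": -1.1},{"gripper": 1.0,"x": 0.0,"y": -0.001,"z": 0.09,"ax": 0.0,"ay": 0.0,"az": -1.1},{"gripper": 1.0,"x": 0.0,"y": -0.001,"z": 0.099,"ax": 0.0,"ay": 0.0,"az": -1.1},{"gripper": 1.0,"x": 0.0,"y": -0.001,"z": 0.099,"ax": 0.0,"ay": 0.0,"az": -1.1}], "grip_force": 20}}

```text
time_s: 12.58
tcp_pos: [0.5641, -0.0156, 0.1701]
orientation: [-0.002, -0.323, 0.946, 0.001]
force: [-0.4, 0.2, -0.2]
opening: 0.0916
gripper_force: 0.0
```

```bash
python3 - <<'E'
from h import *
go([.5655,-.0172,.172],127.5)
d=np.array([np.cos(np.radians(126.4)),np.sin(np.radians(126.4)),0])
for k in(-.046,-.055,-.064):
  for dz in(0,.033):print(k,dz,proj("scene",np.array([.5647,-.0167,.2711])+[0,0,dz]+d*k))
E
```

```text
t 12.58 pos [ 0.5641 -0.0156  0.1701] tool y 127.71 q [-0.03  0.27  1.77  0.    1.1  -2.26] F [-0.4  0.2 -0.2] Mz [ 0.11   0.025 -0.01 ]
shift mm [-0.2 -2.1 -1.9] rot deg [ 0.14 -0.16  0.21]
-0.046 0 [285.84689333 173.20940546]
-0.046 0.033 [285.21457061 163.2814775 ]
-0.055 0 [283.23508052 174.31612968]
-0.055 0.033 [282.56550158 164.37229987]
-0.064 0 [280.60719987 175.42966247]
-0.064 0.033 [279.89991462 165.46992392]
```

>>> {"fn": "apply_moves", "kwargs": {"series": [{"gripper": 0.0,"x": 0.0,"y": -0.0015,"z": -0.001,"ax": 0.0,"ay": 0.0,"az": 0.0},{"gripper": 0.0,"x": 0.0,"y": -0.0015,"z": -0.001,"ax": 0.0,"ay": 0.0,"az": 0.0},{"gripper": 0.0,"x": 0.0,"y": -0.0015,"z": -0.001,"ax": 0.0,"ay": 0.0,"az": 0.0},{"gripper": 0.0,"x": 0.0,"y": -0.0015,"z": -0.001,"ax": 0.0,"ay": 0.0,"az": 0.0},{"gripper": 0.0,"x": 0.0,"y": -0.0015,"z": -0.001,"ax": 0.0,"ay": 0.0,"az": 0.0}], "grip_force": 20}}

```text
time_s: 13.0
tcp_pos: [0.5668, -0.0177, 0.1739]
orientation: [0.001, -0.323, 0.946, -0.0]
force: [0.2, -0.2, 0.1]
opening: 0.0604
gripper_force: 0.0
```

>>> {"fn": "apply_moves", "kwargs": {"series": [{"gripper": 0.0,"x": 0.0,"y": 0.0,"z": 0.0,"ax": 0.0,"ay": 0.0,"az": 0.0},{"gripper": 0.0,"x": 0.0,"y": 0.0,"z": 0.0,"ax": 0.0,"ay": 0.0,"az": 0.0},{"gripper": 0.0,"x": 0.0,"y": 0.0,"z": 0.0,"ax": 0.0,"ay": 0.0,"az": 0.0},{"gripper": 0.0,"x": 0.0,"y": 0.0,"z": 0.0,"ax": 0.0,"ay": 0.0,"az": 0.0},{"gripper": 0.0,"x": 0.0,"y": 0.0,"z": 0.0,"ax": 0.0,"ay": 0.0,"az": 0.0}], "grip_force": 20}}

```text
time_s: 13.42
tcp_pos: [0.5663, -0.0177, 0.173]
orientation: [-0.0, -0.323, 0.946, 0.0]
force: [0.6, 0.2, -0.5]
opening: 0.0277
gripper_force: 0.0
```

>>> {"fn": "apply_moves", "kwargs": {"series": [{"gripper": 0.0,"x": 0.0,"y": 0.0,"z": 0.0,"ax": 0.0,"ay": 0.0,"az": 0.0},{"gripper": 0.0,"x": 0.0,"y": 0.0,"z": 0.0,"ax": 0.0,"ay": 0.0,"az": 0.0},{"gripper": 0.0,"x": 0.0,"y": 0.0,"z": 0.0,"ax": 0.0,"ay": 0.0,"az": 0.0},{"gripper": 0.0,"x": 0.0,"y": 0.0,"z": 0.0,"ax": 0.0,"ay": 0.0,"az": 0.0}], "grip_force": 20}}

```text
time_s: 13.75
tcp_pos: [0.5665, -0.0179, 0.173]
orientation: [0.0, -0.323, 0.946, -0.0]
force: [0.9, -0.9, -0.7]
opening: 0.0139
gripper_force: 20.0
```

```bash
cat >> h.py <<'E'
def tab(name):
    "mean abs change, vs full5, of the patch where the popped tab shows in the scene view"
    a=cv2.cvtColor(vision.read_camera("scene"),cv2.COLOR_RGB2BGR);cv2.imwrite(f"pics/{name}.png",a)
    r=cv2.imread("pics/full5.png");d=np.abs(a.astype(int)-r).sum(2)
    print("diff rows 199-208, cols 282-296\n",d[199:209,282:297])
E
python3 - <<'E'
from h import *
go([.5655,-.0172,.172],127.5);print(bot.get_obs()["opening"],bot.get_obs()["gripper_force"])
tab("g0");print(cv2.imread("pics/g0.png")[199:209,282:297].sum(2))
E
```

```text
t 13.75 pos [ 0.5665 -0.0179  0.173 ] tool y 127.73 q [-0.03  0.27  1.77 -0.    1.11 -2.26] F [ 0.9 -0.9 -0.7] Mz [-0.184 -0.2   -0.017]
shift mm [0.3 1.2 1. ] rot deg [-0.03  0.    0.23]
0.013864182458074683 19.999824464321136
diff rows 199-208, cols 282-296
 [[ 1  2  5  3  5  2  2  3  6  6  2  3  3  2  2]
 [ 3  5  3  1  4  2  2  8  4  8  0  0  3  3  1]
 [ 3  5  3  1  8  5  4  1  5  1  1  2  3  6  2]
 [ 1  3  4  4  8  4  2  9  4  3  4  7  6  4  5]
 [ 1  1 12  4  7  4  2  2  6 10  4  2  6  2  4]
 [ 3  1  7  6  2  4  3  2  3 11  6 10  5  7  3]
 [ 3  9  2  5  3  0  6  7  3  3  1  3  5  1  6]
 [ 6  6  4  7  1  1 10  5  9  4  7  4 10  3  2]
 [ 5  4  6  7  1  3  4  1  9  2  6  9  1  2  4]
 [ 3  2  4  9 11  4  4  2  3 12  3  1  7  4  2]]
[[432 442 437 437 437 437 435 433 441 449 526 612 671 692 703]
 [434 431 436 435 435 438 438 433 435 457 511 584 624 651 668]
 [439 434 436 434 431 433 437 434 438 437 469 533 573 596 603]
 [430 434 438 435 432 437 432 441 441 441 441 466 526 555 565]
 [434 436 428 434 441 439 442 432 439 434 441 428 451 490 518]
 [438 437 437 440 439 437 440 442 443 450 439 420 401 405 428]
 [432 436 439 442 440 438 441 442 447 450 438 399 380 395 446]
 [441 427 436 435 437 435 433 440 445 437 413 373 376 432 518]
 [439 433 429 435 439 438 438 437 436 431 399 358 357 449 543]
 [431 438 437 442 427 435 441 440 442 435 409 359 360 441 552]]
```

The handle is gripped at 13.9 mm, and the tab's patch of the image is unobstructed. I'll turn clockwise, following the sink of 1.27 mm per rad. The tab can't pop before 2 rad.

>>> {"fn": "apply_moves", "kwargs": {"series": [{"gripper": 0.0,"x": 0.0,"y": 0.0,"z": 0.00016,"ax": 0.0,"ay": 0.0,"az": 7.0},{"gripper": 0.0,"x": 0.0,"y": 0.0,"z": 0.00031,"ax": 0.0,"ay": 0.0,"az": 14.0},{"gripper": 0.0,"x": 0.0,"y": 0.0,"z": 0.00047,"ax": 0.0,"ay": 0.0,"az": 21.0},{"gripper": 0.0,"x": 0.0,"y": 0.0,"z": 0.00062,"ax": 0.0,"ay": 0.0,"az": 28.0},{"gripper": 0.0,"x": 0.0,"y": 0.0,"z": 0.00078,"ax": 0.0,"ay": 0.0,"az": 35.0}], "grip_force": 25}}

```text
time_s: 14.22
tcp_pos: [0.5664, -0.0173, 0.1722]
orientation: [0.0, -0.021, 1.0, 0.0]
force: [0.8, 1.2, -0.7]
opening: 0.0135
gripper_force: 25.0
```

```bash
python3 - <<'E'
from h import *
go([.5665,-.0179,.173],127.5);print(bot.get_obs()["opening"],bot.get_obs()["gripper_force"])
E
```

```text
t 14.22 pos [ 0.5664 -0.0173  0.1722] tool y 92.39 q [-0.03  0.27  1.77  0.    1.1  -1.65] F [ 0.8  1.2 -0.7] Mz [ 0.374 -0.115  0.192]
shift mm [-0.1 -0.6 -0.8] rot deg [ 4.000e-02  1.000e-02 -3.511e+01]
0.013491284393838529 25.009194016456604
```

>>> {"fn": "apply_moves", "kwargs": {"series": [{"gripper": 0.0,"x": 0.0,"y": 0.0,"z": 0.00016,"ax": 0.0,"ay": 0.0,"az": 7.0},{"gripper": 0.0,"x": 0.0,"y": 0.0,"z": 0.00031,"ax": 0.0,"ay": 0.0,"az": 14.0},{"gripper": 0.0,"x": 0.0,"y": 0.0,"z": 0.00047,"ax": 0.0,"ay": 0.0,"az": 21.0},{"gripper": 0.0,"x": 0.0,"y": 0.0,"z": 0.00062,"ax": 0.0,"ay": 0.0,"az": 28.0},{"gripper": 0.0,"x": 0.0,"y": 0.0,"z": 0.00078,"ax": 0.0,"ay": 0.0,"az": 35.0}], "grip_force": 25}}

```text
time_s: 14.63
tcp_pos: [0.5666, -0.0168, 0.1715]
orientation: [0.0, 0.281, 0.96, 0.001]
force: [1.4, 3.4, -0.2]
opening: 0.0138
gripper_force: 25.0
```

```bash
python3 - <<'E'
from h import *
go([.5665,-.0179,.173],127.5);tab("g1")
E
```

```text
t 14.63 pos [ 0.5666 -0.0168  0.1715] tool y 57.38 q [-0.03  0.27  1.77  0.    1.1  -1.04] F [ 1.4  3.4 -0.2] Mz [ 0.818 -0.427  0.178]
shift mm [-0.5 -1.  -1.5] rot deg [ 9.000e-02  4.000e-02 -7.012e+01]
diff rows 199-208, cols 282-296
 [[  7   3   4   4   4   0   6   4   6   1  39 109 164 199 204]
 [  3   3   2   2   6   3   2   7   7   7  46 110 151 179 187]
 [  0   6   3   2   6   6   4   2   1   9  43 116 149 156 147]
 [  6  13   2   3  10   7   2   3   6   3  23  89 130 145 134]
 [  4   1   7   4   1   1   9   8   4   8  11  32  82 100 100]
 [  4   3  10   5   1   8   3   1   5   8   3  16  51  46  40]
 [  2   7  11   3   1   2   8   9   2   3   2  12  32  20   2]
 [  0   2  13   8   7   5   2   5  12   2   9   4  18  19   9]
 [  1   4   1   9   0   4   8   6   7   6   1   3  12  16   2]
 [  4   2   6   1   6   4   4   2   2  12   4   5   3   7   1]]
```

>>> {"fn": "apply_moves", "kwargs": {"series": [{"gripper": 0.0,"x": 0.0,"y": 0.0,"z": 0.00016,"ax": 0.0,"ay": 0.0,"az": 7.0},{"gripper": 0.0,"x": 0.0,"y": 0.0,"z": 0.00031,"ax": 0.0,"ay": 0.0,"az": 14.0},{"gripper": 0.0,"x": 0.0,"y": 0.0,"z": 0.00047,"ax": 0.0,"ay": 0.0,"az": 21.0},{"gripper": 0.0,"x": 0.0,"y": 0.0,"z": 0.00062,"ax": 0.0,"ay": 0.0,"az": 28.0},{"gripper": 0.0,"x": 0.0,"y": 0.0,"z": 0.00078,"ax": 0.0,"ay": 0.0,"az": 35.0}], "grip_force": 25}}

```text
time_s: 15.1
tcp_pos: [0.5671, -0.0167, 0.1707]
orientation: [0.0, 0.555, 0.832, 0.001]
force: [2.4, 4.1, -1.8]
opening: 0.0142
gripper_force: 25.0
```

```bash
python3 - <<'E'
from h import *
go([.5665,-.0179,.173],127.5);tab("g2")
E
```

```text
t 15.1 pos [ 0.5671 -0.0167  0.1707] tool y 22.57 q [-0.03  0.27  1.77  0.    1.1  -0.43] F [ 2.4  4.1 -1.8] Mz [ 0.886 -0.706  0.199]
shift mm [-0.8 -1.  -2.3] rot deg [ 1.2000e-01  7.0000e-02 -1.0493e+02]
diff rows 199-208, cols 282-296
 [[  6   4   8   4  10   4   1   1   7   3   5   4   1   2   3]
 [  5  10   7   3   2   7   5   8   4   4   2   3   0   5   6]
 [  8   6   1   1   5   4   7   5   3   3   5   6   4   3   9]
 [  3   5   1   4   7   4   3   2   4   7   5   4   4   1  25]
 [  3   3  11   3   0   4   7   1   5   5   3   7   1   4  32]
 [  2   2   4   5   4   2  10   4   5   2   5   5   2   2  24]
 [  4   9   5   0   1   1   8   2   4  11   2   6   3  19  61]
 [  3   4   4   7   2   3   8   3   1  13  18  20   3  54 143]
 [  4   6   5   0   2   6   6   1   4  17  38  40  19  72 157]
 [  5   3   8   3   4   5   4   5   3   4  16  18   4  58 141]]
```

>>> {"fn": "apply_moves", "kwargs": {"series": [{"gripper": 0.0,"x": 0.0,"y": 0.0,"z": 0.00015,"ax": 0.0,"ay": 0.0,"az": 7.0},{"gripper": 0.0,"x": 0.0,"y": 0.0,"z": 0.0003,"ax": 0.0,"ay": 0.0,"az": 14.0},{"gripper": 0.0,"x": 0.0,"y": 0.0,"z": 0.0005,"ax": 0.0,"ay": 0.0,"az": 21.0}], "grip_force": 25}}

```text
time_s: 15.4
tcp_pos: [0.5673, -0.0168, 0.1703]
orientation: [0.0, 0.697, 0.717, 0.001]
force: [3.8, 3.9, -3.4]
opening: 0.0138
gripper_force: 25.0
```

```bash
python3 - <<'E'
from h import *
go([.5665,-.0179,.173],127.5);tab("g3")
E
```

```text
t 15.4 pos [ 0.5673 -0.0168  0.1703] tool y 1.6 q [-0.03  0.27  1.77  0.    1.1  -0.06] F [ 3.8  3.9 -3.4] Mz [ 0.835 -0.907  0.143]
shift mm [-1.1 -0.8 -2.8] rot deg [ 1.500e-01  8.000e-02 -1.259e+02]
diff rows 199-208, cols 282-296
 [[  5  11   7   3  11   3   5   1   3   1   6  25  49  88 115]
 [  3   6   7   3   5   7  10   8   6   2  15  48  96 141 175]
 [  2   8   5   3   5   3   3   2   3   2  32  91 138 150 147]
 [  4   5   8   3   6   4   3   2   5   4  28  80 138 150 145]
 [  2   4   4   4   7   4   8   1   8   2   8  35  91 102 119]
 [  7   3   3   3   4   4   5   2   8   8   2  22  44  62  61]
 [  4   5   2   1   6   3  11  10   4   6   3   3  38  35  37]
 [  2   4   4   7   3   4   5   4   9  10  19  16  14  37  45]
 [  2   6   5   1   6   3   7   4   5  11  27  39   9  27  16]
 [  2   2   3   4   0   4   6   8   5   4  17   9   8  12   3]]
```

>>> {"fn": "apply_moves", "kwargs": {"series": [{"gripper": 0.0,"x": 0.0005,"y": 0.0005,"z": 0.0003,"ax": 0.0,"ay": 0.0,"az": 7.0},{"gripper": 0.0,"x": 0.0008,"y": 0.0008,"z": 0.0005,"ax": 0.0,"ay": 0.0,"az": 14.0},{"gripper": 0.0,"x": 0.0008,"y": 0.0008,"z": 0.0007,"ax": 0.0,"ay": 0.0,"az": 21.0}], "grip_force": 25}}

```text
time_s: 15.7
tcp_pos: [0.5682, -0.0163, 0.1698]
orientation: [0.0, 0.816, 0.578, 0.001]
force: [3.6, 2.8, -0.4]
opening: 0.0135
gripper_force: 25.0
```

```bash
sed -i 's/print("diff rows.*/print("diff rows 199-208, cols 284-291 mean %.1f max %d"%(d[199:209,284:292].mean(),d[199:209,284:292].max()))/;/^ d\[199/d' h.py; python3 - <<'E'
from h import *
go([.5665,-.0179,.173],127.5);tab("g4")
E
```

```text
t 15.7 pos [ 0.5682 -0.0163  0.1698] tool y -19.39 q [-0.03  0.27  1.77  0.    1.1   0.31] F [ 3.6  2.8 -0.4] Mz [ 0.452 -0.735  0.152]
shift mm [-2.1 -1.  -3.2] rot deg [ 1.4000e-01  9.0000e-02 -1.4689e+02]
diff rows 199-208, cols 284-291 mean 4.7 max 24
```

>>> {"fn": "apply_moves", "kwargs": {"series": [{"gripper": 0.0,"x": 0.0003,"y": 0.0003,"z": 0.00015,"ax": 0.0,"ay": 0.0,"az": 7.0},{"gripper": 0.0,"x": 0.0003,"y": 0.0006,"z": 0.0003,"ax": 0.0,"ay": 0.0,"az": 14.0},{"gripper": 0.0,"x": 0.0003,"y": 0.0006,"z": 0.00045,"ax": 0.0,"ay": 0.0,"az": 21.0}], "grip_force": 25}}

```text
time_s: 16.0
tcp_pos: [0.5687, -0.0164, 0.1694]
orientation: [0.0, 0.907, 0.421, 0.001]
force: [2.7, 1.7, -0.1]
opening: 0.0139
gripper_force: 25.0
```

```bash
python3 - <<'E'
from h import *
go([.5665,-.0179,.173],127.5);tab("g5")
E
```

```text
t 16.0 pos [ 0.5687 -0.0164  0.1694] tool y -40.25 q [-0.03  0.28  1.77  0.    1.1   0.67] F [ 2.7  1.7 -0.1] Mz [ 0.476 -0.746  0.197]
shift mm [-2.6 -0.7 -3.6] rot deg [ 1.5000e-01  8.0000e-02 -1.6775e+02]
diff rows 199-208, cols 284-291 mean 4.2 max 18
```

>>> {"fn": "apply_moves", "kwargs": {"series": [{"gripper": 0.0,"x": 0.0,"y": 0.0003,"z": 0.0001,"ax": 0.0,"ay": 0.0,"az": 7.0},{"gripper": 0.0,"x": 0.0,"y": 0.0003,"z": 0.0001,"ax": 0.0,"ay": 0.0,"az": 14.0},{"gripper": 0.0,"x": 0.0,"y": 0.0003,"z": 0.0002,"ax": 0.0,"ay": 0.0,"az": 21.0}], "grip_force": 25}}

```text
time_s: 16.3
tcp_pos: [0.5689, -0.0168, 0.169]
orientation: [0.0, 0.968, 0.249, 0.001]
force: [4.1, 2.0, -0.9]
opening: 0.014
gripper_force: 25.0
```

```bash
python3 - <<'E'
from h import *
go([.5665,-.0179,.173],127.5);tab("g6")
E
```

```text
t 16.3 pos [ 0.5689 -0.0168  0.169 ] tool y -61.13 q [-0.03  0.28  1.77  0.    1.1   1.03] F [ 4.1  2.  -0.9] Mz [ 0.401 -0.965  0.213]
shift mm [-2.6 -0.2 -4. ] rot deg [-1.4000e-01 -6.0000e-02  1.7137e+02]
diff rows 199-208, cols 284-291 mean 4.5 max 14
```

>>> {"fn": "apply_moves", "kwargs": {"series": [{"gripper": 0.0,"x": 0.0004,"y": 0.0,"z": 0.0001,"ax": 0.0,"ay": 0.0,"az": 7.0},{"gripper": 0.0,"x": 0.0006,"y": 0.0,"z": 0.0002,"ax": 0.0,"ay": 0.0,"az": 14.0},{"gripper": 0.0,"x": 0.0006,"y": 0.0,"z": 0.0003,"ax": 0.0,"ay": 0.0,"az": 21.0}], "grip_force": 25}}

```text
time_s: 16.6
tcp_pos: [0.5694, -0.0169, 0.169]
orientation: [0.0, 0.998, 0.069, 0.001]
force: [3.5, -0.3, 0.7]
opening: 0.0135
gripper_force: 25.0
```

```bash
python3 - <<'E'
from h import *
go([.5665,-.0179,.173],127.5);tab("g7")
E
```

```text
t 16.6 pos [ 0.5694 -0.0169  0.169 ] tool y -82.03 q [-0.03  0.28  1.77 -0.    1.1   1.4 ] F [ 3.5 -0.3  0.7] Mz [ 0.071 -0.637  0.198]
shift mm [-3.   0.6 -4. ] rot deg [-1.1000e-01 -8.0000e-02  1.5047e+02]
diff rows 199-208, cols 284-291 mean 4.6 max 15
```

The height has stopped falling at 0.169, so the foot has touched the tube. From here I'll hold z.

>>> {"fn": "apply_moves", "kwargs": {"series": [{"gripper": 0.0,"x": 0.0,"y": 0.0,"z": 0.0,"ax": 0.0,"ay": 0.0,"az": 7.0},{"gripper": 0.0,"x": 0.0003,"y": 0.0,"z": 0.0,"ax": 0.0,"ay": 0.0,"az": 14.0},{"gripper": 0.0,"x": 0.0003,"y": 0.0,"z": 0.0,"ax": 0.0,"ay": 0.0,"az": 21.0}], "grip_force": 25}}

```text
time_s: 16.9
tcp_pos: [0.5695, -0.0171, 0.1689]
orientation: [0.0, 0.994, -0.113, 0.001]
force: [2.6, -1.3, 0.8]
opening: 0.0141
gripper_force: 25.0
```

```bash
python3 - <<'E'
from h import *
go([.5665,-.0179,.173],127.5);tab("g8")
E
```

```text
t 16.9 pos [ 0.5695 -0.0171  0.1689] tool y -102.95 q [-0.03  0.28  1.77 -0.    1.1   1.77] F [ 2.6 -1.3  0.8] Mz [-0.167 -0.652  0.239]
shift mm [-2.7  1.4 -4.1] rot deg [-8.0000e-02 -8.0000e-02  1.2955e+02]
diff rows 199-208, cols 284-291 mean 4.8 max 15
```

>>> {"fn": "apply_moves", "kwargs": {"series": [{"gripper": 0.0,"x": 0.0,"y": 0.0,"z": 0.0,"ax": 0.0,"ay": 0.0,"az": 7.0},{"gripper": 0.0,"x": 0.0,"y": 0.0,"z": 0.0,"ax": 0.0,"ay": 0.0,"az": 14.0},{"gripper": 0.0,"x": 0.0,"y": 0.0,"z": 0.0,"ax": 0.0,"ay": 0.0,"az": 17.0}], "grip_force": 25}}

```text
time_s: 17.2
tcp_pos: [0.5694, -0.0173, 0.1689]
orientation: [0.0, 0.966, -0.258, 0.001]
force: [3.6, -1.5, -0.0]
opening: 0.0137
gripper_force: 25.0
```

```bash
python3 - <<'E'
from h import *
go([.5665,-.0179,.173],127.5);tab("g9")
E
```

```text
t 17.2 pos [ 0.5694 -0.0173  0.1689] tool y -119.95 q [-0.03  0.28  1.77 -0.    1.1   2.06] F [ 3.6 -1.5 -0. ] Mz [-0.365 -0.6    0.257]
shift mm [-2.2  2.  -4.1] rot deg [-8.0000e-02 -8.0000e-02  1.1255e+02]
diff rows 199-208, cols 284-291 mean 6.1 max 35
```

```bash
python3 - <<'E'
import cv2,numpy as np
for n in("g8","g9"):
    d=cv2.imread(f"pics/{n}.png").astype(int)-cv2.imread("pics/full5.png")
    print(d.sum(2)[198:214,282:295])
E
```

```text
[[  -1   -8   -4    0    8   -3   -7   -2   -1   -6  -33 -109 -181]
 [   4   -7    0   -4  -13    0   -6    1    5    3  -48 -130 -185]
 [  -1   14   -6   -5   -1   -7    2  -11    8   -3  -40 -126 -170]
 [  -8   -3    1    1   -4   -2   -7   -3    3    2  -35 -120 -160]
 [   1    1   -7    6   -5    4    0    5    4   -2  -17  -82 -140]
 [   5    0   -8    0   -4    2  -11    7   -2    2    3  -34  -79]
 [  -3   -1    9    4    0    1  -11   -1    3    7    3   -8  -32]
 [  -7   10    0    1   -3    5  -14   -5    0  -10    2    4  -21]
 [  -3    0   -3   -3    1    4   -9    3    9    2   24   10   -5]
 [  -3   -3    3    7   -8    1   12    3   -2   10   10   23    6]
 [   4   -6    5    2    3   -3  -11    5   -1  -15    0    6    1]
 [ -10    7   -4   -2   -2   -3   -5    0    9    0   -4   -4  -10]
 [   0   -5   -5    5   -8   -2   -3    9    2    5   -3    1    4]
 [   0    0    0   -6    7   -6  -10    3   -7    1    1   -5    8]
 [  -9   -6   -6   -2    0   -8   -3   -1    3   -1   -6    5   -4]
 [   7   -7    4    1    1    2   -8   -4   -1   -5    4    6    2]]
[[  -3   -5
[... 377 characters left out ...]
 21   39    3  -71]
 [  -2    2    3    3   -8   -4   -4   -6    7   25   27   27  -19]
 [   3   11   -3    1    4    4   -8   -6   -2    2   22   24  -17]
 [   2   -1   -3   -9   -4   -1    1    7    7    2    5    6  -14]
 [  -2   -5   -1    5   -1    9    9   -3  -13   -5  -14   16   -6]
 [   1    3    4    2   -2   -3    7    1    2   -7   -9   -2   -6]
 [  -5    2   -4    2   -8    9  -11    2    9    0   -3   -4  -10]
 [   6   -3   -2    8   -8   -1    0    1   -2    0    3   -9   -3]
 [  -1    5    8   -4    8   -6   -2   -1   -2    1    8  -11    5]
 [ -12   -5  -11   -8   -4   -6   -3   -6    3    2   -6   -3    6]
 [  10    0    7  -12   -3    1   -2   -3   -7    1    5   -2   -1]]
```

```bash
python3 - <<'E'
from h import *
for i in range(3): tab(f"ga{i}")
go([.5665,-.0179,.173],127.5)
print((cv2.imread("pics/ga2.png").astype(int)-cv2.imread("pics/full5.png")).sum(2)[198:210,282:295])
E
```

```text
diff rows 199-208, cols 284-291 mean 8.5 max 61
diff rows 199-208, cols 284-291 mean 8.3 max 64
diff rows 199-208, cols 284-291 mean 8.4 max 64
t 17.4 pos [ 0.5693 -0.0172  0.1689] tool y -119.79 q [-0.03  0.28  1.77 -0.    1.1   2.06] F [ 3.8 -3.3  2. ] Mz [-0.594 -0.759  0.09 ]
shift mm [-2.1  2.  -4.1] rot deg [-7.0000e-02 -6.0000e-02  1.1271e+02]
[[  -3   -3   -3    6    2   -2  -10    3    7    5  -28  -85 -158]
 [   5   -5    3   -2   -5    3   -2   -2    3   -6  -59 -122 -177]
 [  -7   13   -4   -2   -2   -7   -5   -9    2  -16  -77 -156 -188]
 [   1   -2    1   -1   -8   -8   -3    0    7    6  -34 -127 -167]
 [   6   -5   -2    2   -3    6    1    9    9   33   31  -41 -128]
 [ -12    5   -4   -2    6    0   -8    1   19   53   55   11  -70]
 [   1   -5    4   -2    1   -3    2   -7   24   60   61   33  -17]
 [  -8    7   -5    6    1    2   -4   -3   20   34   45   31  -20]
 [  -2   -4   -3  -10    2    4   -1    1    4    9   11   12  -15]
 [   1   -5   -1    9   -8   -5    1    6   -3   -2   -9    2   -2]
 [   2   -5    1    4   -3    0   -8   -8   -6  -12    2   -2   -2]
 [ -10    4    0   -2    5   -7   -2    4    8    9   -5   -6  -13]]
```

```bash
python3 - <<'E'
import cv2,numpy as np
r=cv2.imread("pics/full5.png").astype(int)
for n in("g9","ga0","ga2"):
    a=cv2.imread(f"pics/{n}.png").astype(int);q=(a[...,2]-a[...,0])-(r[...,2]-r[...,0])
    print(n);print(q[200:208,283:296])
a=cv2.imread("pics/top5.png") 
E
```

```text
g9
[[ 0 -2  0  0 -1 -1  1 -1  0  1  2 -2  1]
 [-1  1  0  1 -1  2  0  1  7 13  8  2  0]
 [ 2  0 -1 -2 -1  1  1  4 19 26 24  9  1]
 [ 2 -3  1  0  0  1  1  4 23 31 27  9 -1]
 [ 0  5 -2 -1 -2 -2 -1  7 25 34 25 11 -1]
 [ 1 -1  1 -1 -1 -1 -1  4 21 28 21  5  1]
 [ 3  1  0  0  2  0  0  5 17 25 18  3  1]
 [-1  0  0  1  2 -2  0  5  9 19 11  3 -1]]
ga0
[[-2 -1  1 -1 -1  1  1 -1  1 -2  0 -1  1]
 [ 0  0  0  1 -1  3  1  3 10 16 10  2  0]
 [ 2  0 -2 -1  0 -1 -1  8 26 31 24  9  2]
 [ 2 -3  2  0 -1  0  2 15 38 43 31 10 -1]
 [ 1  4  0 -2 -1  0  0 17 38 43 29 10 -3]
 [ 2  0  0  0  1 -2  0 13 35 38 28  5 -1]
 [ 1  1 -2 -1  1 -1  0  9 27 33 23  3  1]
 [ 0  0 -1  1  2 -3 -1  6 15 22 14  5 -2]]
ga2
[[-1 -1  1 -2  0 -1  1 -1  0  0  0 -2  0]
 [ 0  2  0 -1 -2  2  0  0  9 16 10  3  0]
 [ 2 -3  0 -1  1  1  1  8 26 32 25 10 -1]
 [ 1 -2  0  0  0  0  1 15 38 42 31 10 -1]
 [-1  3 -1 -2 -1  0  1 16 41 43 31 11 -2]
 [ 1  0  1 -1  2 -3  0 13 37 38 25  7 -1]
 [ 0  0  0  1  1 -1  0 11 29 35 22  4  1]
 [ 1  0  0  1  0 -3  1  8 19 25 14  1  0]]
```

```bash
python3 - <<'E'
from h import *
for n in("full5","g8","ga2"):
    a=cv2.imread(f"pics/{n}.png").astype(int);print(n);print((a[...,2]-a[...,0])[200:210,286:300])
b=cv2.cvtColor(vision.read_camera("top"),cv2.COLOR_RGB2BGR);cv2.imwrite("pics/top6.png",b)
for y in(-.0432,-.0592):print("top",proj("top",[.5645,y,.148]),"scene",proj("scene",[.5645,y,.144]))
q=b.astype(int);c0,r0=np.round(proj("top",[.5645,-.0512,.148])).astype(int)
print(c0,r0);print((q[...,2]-q[...,0])[r0-6:r0+7,c0-8:c0+9])
t=cv2.imread("pics/top0.png").astype(int);print((t[...,2]-t[...,0])[r0-6:r0+7,c0-8:c0+9])
E
```

```text
full5
[[-5 -7 -6 -7 -6 -7 -6 -5 -4 -4 -2 -2 -3 -2]
 [-7 -4 -9 -7 -7 -5 -3 -3 -5 -5 -3 -2 -2 -3]
 [-6 -7 -7 -7 -5  0  9  4 -6 -6 -5 -5 -3 -3]
 [-7 -8 -8 -8 -5  2 13 10 -1 -5 -7 -6 -6 -5]
 [-6 -5 -7 -6 -6  3 13 11 -1 -3 -6 -6 -5 -5]
 [-6 -6 -5 -6 -5  1 14 10  1 -4 -6 -5 -5 -5]
 [-6 -7 -6 -7 -7 -2  8  7 -1 -6 -7 -6 -5 -6]
 [-8 -7 -4 -6 -9 -5  2  3 -4 -5 -5 -6 -7 -6]
 [-7 -5 -8 -6 -7 -5 -4 -3 -5 -5 -5 -5 -5 -6]
 [-7 -9 -7 -7 -7 -7 -5 -6 -5 -2 -6 -5 -6 -6]]
g8
[[-7 -7 -7 -8 -5 -7 -7 -5 -5 -3 -2 -2 -4 -2]
 [-7 -5 -7 -7 -7 -6 -1 -1 -4 -3 -4 -3 -3 -2]
 [-7 -8 -7 -6 -7 -1 10  8 -2 -4 -4 -2 -3 -3]
 [-8 -7 -7 -6 -6  1 15 14  2 -5 -5 -3 -3 -5]
 [-6 -7 -6 -6 -6  3 14 16  1 -4 -5 -4 -4 -6]
 [-6 -6 -5 -7 -5  0 13 11 -1 -4 -4 -5 -5 -5]
 [-5 -6 -6 -8 -7  0 12 11  1 -4 -5 -5 -5 -5]
 [-7 -7 -7 -7 -6 -1 12  9  1 -5 -5 -5 -4 -5]
 [-7 -6 -6 -8 -7 -5  1  1 -5 -5 -5 -7 -3 -6]
 [-8 -6 -6 -7 -7 -7 -6 -5 -4 -5 -3 -4 -5 -5]]
ga2
[[-7 -7 -7 -6 -7 -7 -6 -5 -6 -4 -3 -2 -3 -3]
 [-8 -6 -7 -7 -7  4 13  7 -2 -5 -4 -3 -1 -4]
 [-7 -6 -6 -6  3 26 41 29  4 -7 -5 -4 -4 -1]
 [-7 -8 -8 -7 10 40 55 41  9 -6 -5 -5 -4 -4]
 [-8 
[... 1553 characters left out ...]
 -4  -2  -5  -1   7  19   7  -4  -3  -2  -4  -4  -4  -3   0]
 [ -3  -5  -2  -2  -7  -8  -2  20   9  -2  -1  -3  -3  -3  -4  -3   0]
 [ -1  -2  -3  -3  -6 -10  -1  20   5  -3  -1  -2  -4  -3  -3  -3   2]
 [ -4  -3  -4  -3  -5   8  16  20   8  -1  -2  -3  -3  -3  -4  -4   0]
 [ -4  -5  -3  -4  -5  12  27  17  11  -2  -2  -2  -3  -2  -1  -3  -2]
 [ -3  -4  -5  -2  -4   0   2  19   8  -4  -2  -2  -4  -2  -2  -2   1]
 [ -1  -2  -4  -4  -3  -3   1  13   7  -2  -1  -2  -3  -2  -3  -2  -3]
 [ -2  -2  -5  -5  -2  -5  -3   7   9  -3  -3  -2  -4  -2  -2  -2   0]
 [ -3  -4  -4  -5  -4  -2  -4  -2   3  -2  -1  -2  -2  -2  -1  -6  -1]
 [ -6  -5   0  -3  -5  -3  -2  -3  -4  -2  -1   0  -2  -4  -3  -3   0]]
```

The tab has moved about 1 px, which is less than a full pop should show. I'll take one small step and check again. There's 0.75 rad of margin past the set force.

>>> {"fn": "apply_moves", "kwargs": {"series": [{"gripper": 0.0,"x": 0.0,"y": 0.0,"z": 0.0,"ax": 0.0,"ay": 0.0,"az": 2.5},{"gripper": 0.0,"x": 0.0,"y": 0.0,"z": 0.0,"ax": 0.0,"ay": 0.0,"az": 5.0}], "grip_force": 25}}

```text
time_s: 17.62
tcp_pos: [0.5692, -0.0171, 0.1688]
orientation: [0.0, 0.954, -0.301, 0.001]
force: [4.1, -3.4, 3.9]
opening: 0.0136
gripper_force: 25.0
```

```bash
cat >> h.py <<'E'
def brass(n):
    a=cv2.imread(f"pics/{n}.png").astype(int);print((a[...,2]-a[...,0])[200:209,283:297])
E
python3 - <<'E'
from h import *
tab("h0");tab("h1");brass("h1")
go([.5665,-.0179,.173],127.5)
E
```

```text
diff rows 199-208, cols 284-291 mean 65.4 max 190
diff rows 199-208, cols 284-291 mean 65.0 max 192
[[ -8  -8  -4  -7  -5  -5  -4  -3  -4  -5  -7  -5  -4  -3]
 [ -7  -6  -7   0  17  32  37  38  38  29  12  -3  -5  -5]
 [ -6  -7  -7  14  51  77  80  82  84  72  37   1  -7  -6]
 [ -7 -10  -7  23  70  94 105 104 101  88  53   6  -9  -5]
 [ -6  -9  -6  27  71  98 107 110 104  92  55   9  -6  -5]
 [ -6  -8  -6  27  69  93 105 107 104  88  49   5  -7  -5]
 [ -8  -7  -5  22  63  88 101 102  98  80  39   0  -8  -6]
 [ -7  -9  -7   7  40  66  74  75  69  50  21   0  -7  -6]
 [ -7  -6  -8  -3   9  20  22  20  18  10   3  -6  -6  -7]]
t 17.72 pos [ 0.5692 -0.0171  0.1688] tool y -125.07 q [-0.03  0.28  1.77 -0.    1.1   2.15] F [ 2.9 -4.1  3.1] Mz [-0.754 -0.783  0.172]
shift mm [-1.7  2.2 -4.2] rot deg [-5.0000e-02 -5.0000e-02  1.0743e+02]
```

The tab now spans columns 286–293, exactly the predicted popped position, so I stop turning here. I'll open the gripper and retreat upwards.

>>> {"fn": "apply_moves", "kwargs": {"series": [{"gripper": 0.25,"x": 0.0,"y": 0.0,"z": 0.0,"ax": 0.0,"ay": 0.0,"az": 0.0},{"gripper": 0.5,"x": 0.0,"y": 0.0,"z": 0.0,"ax": 0.0,"ay": 0.0,"az": 0.0},{"gripper": 0.6,"x": 0.0,"y": 0.0,"z": 0.0,"ax": 0.0,"ay": 0.0,"az": 0.0},{"gripper": 0.6,"x": 0.0,"y": 0.0,"z": 0.0,"ax": 0.0,"ay": 0.0,"az": 0.0},{"gripper": 0.6,"x": 0.0,"y": 0.0,"z": 0.0,"ax": 0.0,"ay": 0.0,"az": 0.0}], "grip_force": 25}}

```text
time_s: 18.13
tcp_pos: [0.5682, -0.0165, 0.1681]
orientation: [0.0, 0.953, -0.303, -0.001]
force: [0.6, 0.2, -0.1]
opening: 0.0453
gripper_force: 0.0
```

>>> {"fn": "apply_moves", "kwargs": {"series": [{"gripper": 0.6,"x": 0.0,"y": 0.0,"z": -0.01,"ax": 0.0,"ay": 0.0,"az": 0.0},{"gripper": 0.6,"x": 0.0,"y": 0.0,"z": -0.04,"ax": 0.0,"ay": 0.0,"az": 0.0},{"gripper": 0.6,"x": 0.0,"y": 0.0,"z": -0.08,"ax": 0.0,"ay": 0.0,"az": 0.0},{"gripper": 0.6,"x": 0.0,"y": 0.0,"z": -0.11,"ax": 0.0,"ay": 0.0,"az": 0.0},{"gripper": 0.6,"x": 0.0,"y": 0.0,"z": -0.11,"ax": 0.0,"ay": 0.0,"az": 0.0}], "grip_force": 25}}

```text
time_s: 18.55
tcp_pos: [0.5721, -0.0167, 0.286]
orientation: [-0.001, 0.953, -0.303, 0.005]
force: [1.4, -0.1, 0.3]
opening: 0.0553
gripper_force: 0.0
```

```bash
python3 - <<'E'
from h import *
tab("z0");brass("z0");go([.5665,-.0179,.173],127.5)
a=cv2.imread("pics/z0.png").astype(int);r=cv2.imread("pics/full5.png").astype(int)
print("tube end change", np.abs(a-r).sum(2)[214:232,354:366].max())
E
```

```text
diff rows 199-208, cols 284-291 mean 64.7 max 189
[[ -7  -6  -9  -8  -5  -4  -2  -3  -3  -7  -7  -5  -3  -4]
 [ -7  -9  -6  -1  17  31  37  39  35  18   0  -6  -6  -4]
 [ -8  -9  -7  14  51  74  82  84  82  65  24  -3  -7  -5]
 [ -7 -10  -7  25  70  94 103 105 103  86  46   3  -8  -7]
 [ -8  -7  -6  28  72  97 106 107 105  88  50   7  -6  -5]
 [ -5  -8  -6  29  67  93 106 110 104  86  48   4  -8  -6]
 [ -8  -8  -6  21  64  88 101 102  98  79  37   2  -7  -7]
 [ -8  -8  -8   8  41  66  72  76  71  52  20  -3  -5  -5]
 [ -6  -8  -8  -2  13  21  21  21  16  11   4  -4  -6  -7]]
t 18.6 pos [ 0.5709 -0.0167  0.2828] tool y -125.25 q [-0.03  0.18  1.63  0.    1.32  2.15] F [ 0.3  0.3 -0.5] Mz [ 0.065  0.17  -0.002]
shift mm [ -3.5   4.  109.8] rot deg [-4.5000e-01 -2.0000e-02  1.0725e+02]
tube end change 17
```

The tab is out, the tube hasn't moved, and the arm is clear. I'm handing the job in.

```bash
python3 -c "
from rig import order
print(order.sign_off())"
```

```text
the job is handed in; nothing more can be done
None
```

The job is handed in: the tube is butted against the stop and clamped, the indicator tab is out, I stopped turning there, and the arm is clear of everything.

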